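# Lock the filter holder into the brewing group

## Robot

A 6-joint arm with a two-finger parallel gripper is mounted at the origin on the work surface. World frame = base frame: x ahead of the robot, y to its left, z up, the work surface at z = 0. Lengths are in m, angles in rad, forces in N, time in s.
With the tool pointing down it reaches from about 0.35 to 0.975 m from the base axis. Payload 4.9 kg.
Tool frame: the origin (TCP) lies at the very end of the fingers, on their centre line; the grasp point (between the pads) lies 19 mm behind it; z points along the fingers, y is the line along which they close (so a half turn about z gives the same grasp; the last joint's range is limited). The gripper opens to 85 mm and grips with 20 to 120 N. Pads are 22 mm wide; open, the fingers measure 114 mm over their backs; the gripper's body (76 mm by 85 mm) begins 54 mm behind the grasp point. The pads swing forward as they close: fully open they stand 13 mm farther back than shut.
Start: joints at [1.127, 0.053, 1.613, -0, 1.476, -0.119], TCP at [0.199, 0.592, 0.231] pointing down, gripper open.
Joint ranges: [-3.01, 3.01], [-1.01, 2.22], [0.06, 2.58], [-1.02, 4.17], [0.09, 2.62], [-3.14, 3.14]. Speed limits (rad/s): [2.57, 2.57, 3.14, 3.14, 3.14, 3.14].

## Interface

Orientations are given as a rotation vector (axis times angle).
In Python, from station import ctrl gives the robot as it stands. The module is installed in compiled form; this text tells all that it offers.
- The arm moves only by the tool jog_arm, never from a script. Its argument "steps" is a list of rows, each an object with "delta_rot": the turn, a rotation vector about the tool's x, y, z in degrees, a list of three; "linear": the shift along the tool's x, y, z in m, a list of three; "grip": the finger opening in m, from 0 to 0.0854. In form: [{"delta_rot": [rx, ry, rz], "linear": [x, y, z], "grip": grip}, ...]. A call has 1 to 10 rows; each row shifts and turns the commanded pose from where the row before left it, along the tool's axes as they then stand; what a row does not reach is not made up. A row lasts 1/10 s, in which the tool goes at most 50 mm and 8.59 degrees, less where a joint would pass 70% of its speed; a pose out of reach is approached as far as the arm can. A call with a gripper value outside its range is refused whole. The fingers move at their own pace and stop on an object; "newtons" is the grip in N (left out, the last holds). Time passes only in rows, so rows that do not move let the fingers close. It gives the time, the measured TCP pose, the force, the opening and the grip force at its end, in the units of the state.
- ctrl.get_obs(): the state, without advancing time (a new reading comes with each control period).
- ctrl.get_image(name): name is "scene" or "top"; returns (picture, depth): 384x512x3 uint8, red, green, blue; 384x512 float32, m along the optical axis (not along the pixel's ray), 0 where there is no reading.
- ctrl.camera_info(name): a dict with "camera_matrix" (3x3 intrinsics, pixels), "distortion" ([k1, k2, p1, p2, k3] as OpenCV has them; the pictures are not rectified), "R" (3x3) and "t" (3): a world point X has camera coordinates R X + t. Camera axes: x right, y down, z forward; pixel columns grow to the right and rows downward; lengths in m; the calibration is good to about 2 mm. A picture is of the moment at which its call begins. camera_info takes no time and is no camera call.
- ctrl.finish_job(): hands the job in; it is judged then, once.
The state is a dict: "t": time; "q": joint angles; "dq": joint speeds; "effort": joint torques, N m; "tool_pos": TCP position; "tool_rot": TCP orientation; "contact_force": force on the tool from outside, world axes, zero at the start; "wrist_torque": the same for the moment, N m; "opening": finger opening in m; "grip_force": force on a finger pad.
Only numpy, scipy, OpenCV 4.12 (cv2) and the standard library are available. Lean on these libraries where they do the work, as an engineer would, in place of code of your own. Each camera call takes 0.05 s, during which the arm holds its last target. There are 200 camera calls.

## Task

The empty filter holder has just been weighed on the balance: take it by its handle, offer it up gently into the espresso machine's group so that its three lugs pass the three gaps, and turn the handle to the right (anticlockwise seen from above) until it is firmly tight against the rubber gasket. Feel for the tightness, because the handle's tight position differs from day to day: loose will not do, and forcing it up or past firm crushes the gasket. Then let go and leave it hanging level and locked, without pushing the other things on the bench about.

Things in the scene. Friction and masses are not known exactly. Their poses are not given: they have to be found in the camera images.
- holder: Filter holder (bottomless portafilter, about 0.27 to 0.43 kg): steel cup 44 mm high, 62 mm across, standing on the balance pan. Origin: centre of its underside; z up; its black handle points along its own -x. Neck 12 mm thick, then the handle: 24 mm wide, 26 mm high, from 65 to 170 mm from the cup's axis, middle line 23 mm above the underside. Its weight lies about 15 mm from the cup's axis.
- holder_grip (a point): Where to take the handle: on its middle line, 115 mm from the cup's axis, 23 mm above the holder's underside.
- holder_rim (a point): Centre of the cup's open rim, 44 mm above the holder's underside. Three lugs stand out 7 mm from the cup (to radius 38 mm) just below the rim: 14 mm wide, 5 mm thick, undersides 36 mm above the holder's underside, at +60, 180 and -60 degrees from its own +x.
- group: Brewing group on the machine's front, fixed. Origin: centre of the underside of its collar, 210 mm above the bench; z up; -x points straight out of the machine's front. The collar is open below: outside radius 47 mm, inside 40.5 mm, with three inward ledges (inner radius 33 mm) parted by three gaps 34 degrees wide. About 2 mm sideways and 5 degrees of turn are spare when the lugs pass the gaps.
- group_entry (a point): Level with the collar's underside, 115 mm from the group's axis, 55 degrees (0.96 rad) to the operator's left of straight out: the direction of the handle in which the lugs pass the gaps (the holder then turned 0.96 rad clockwise, seen from above, from the group's frame). If lugs and gaps do not meet, the holder stops with its underside about 42 mm below the collar's underside.
- group_front (a point): Level with the collar's underside, 115 mm straight out from the group's axis. Turned anticlockwise from entry, the lugs run onto the ledges, which rise 0.1 mm per degree from about 29 degrees on and draw the holder up; friction keeps it there. It gets firm at 35 to 73 degrees from entry, so with the handle within 20 degrees of this point; hard stops at 76 degrees.
- group_seal (a point): On the group's axis 13 mm above the collar's underside; a stiff rubber gasket (40 N per mm) faces down 0 to 3.5 mm above this point, by wear, not shown. The rim meets it with the holder's underside 31 to 27 mm below the collar's. Firm: gasket pressed with 15 to 20 N, felt as 0.3 to 0.6 N m about the group's axis resisting the turn (some 3 to 5 N at the grip); below 10 N is loose; over 30 N crushes it, also when pushed straight up.
- machine: The steel espresso machine, fixed, 270 mm wide, 385 mm high. Origin: on the bench right under the group's axis; axes as the group's. Front panel 85 mm behind that axis; drip tray 75 mm high, reaching 100 mm in front of the axis; a thin steam pipe on the operator's right. The group is a bell 94 mm across, 75 mm high over the collar's underside.
- balance: White laboratory balance, fixed, with a round steel pan (136 mm across, top 78 mm above the bench). Origin: on the bench under the pan's centre. Its housing top is 60 mm above the bench.
- beaker: Glass beaker, 68 mm across, 90 mm high, standing on the bench; leave alone. Origin: centre of its foot.
- cylinder: Glass measuring cylinder with a blue foot 60 mm across, 228 mm high; leave alone. Origin: centre of its foot.
- flask: Conical glass flask, 84 mm across, 130 mm high; leave alone. Origin: centre of its foot.
- pitcher: Steel milk pitcher, 84 mm across, 90 mm high, handle to its +y; leave alone. Origin: centre of its foot.
- tamper: Steel tamper standing on its base, 53 mm across, 85 mm high; leave alone. Origin: centre of its foot.
- bottle: Amber reagent bottle with black cap, 68 mm across, 136 mm high; leave alone. Origin: centre of its foot.
- tape: Roll of brown tape lying flat, 96 mm across, 45 mm high; leave alone. Origin: centre of its underside.
- glass_cup: Small glass on the right of the drip tray, 54 mm across, 60 mm high (top 135 mm above the bench); leave alone. Origin: centre of its foot.
Things that resemble listed ones, but are neither listed nor needed, are in the scene too. Leave any red look-alike of the holder alone.

How it is judged:
By the outcome, as a careful person would: the job done as asked, in the order asked, and still so for the second after the job is handed in, with the robot touching nothing.
It also fails if it takes over 61 s, if anything falls off the work surface, if the arm or the gripper's body presses on something with over 40 N, if the wrist force passes 120 N, or if a joint passes its speed limit or range.

## Working session

There is one attempt and no reset: what is moved stays moved. The work goes in short steps, Python scripts to look and compute and a tool call to move; the robot and the scene stay as the last step left them, time stands still between calls to the robot, and variables do not carry over. Pictures are saved under pics/ and viewed, at most 10 in all, crops included, and the job is handed in when it is done.

Besides the shell and the picture viewer there is one more tool, called by a JSON object that holds its "method" and its "body", one argument or row to a line. jog_arm: Moves the arm, as the interface text tells. Its arguments: {"type":"object","properties":{"steps":{"type":"array"},"newtons":{"type":"number"}},"required":["steps"]}

```bash
mkdir -p pics; python3 - <<'E'
from station import ctrl
import cv2,numpy as np
for n in("scene","top"):
    im,d=ctrl.get_image(n); cv2.imwrite(f"pics/{n}0.png",im[:,:,::-1]); np.save(f"{n}_d0.npy",d)
    c=ctrl.camera_info(n); np.savez(f"{n}_c.npz",**{k:np.array(v) for k,v in c.items()}); print(n,c)
print(ctrl.get_obs())
E
```

```text
scene {'camera_matrix': array([[364.03429131,   0.        , 260.86362162],
       [  0.        , 364.03429131, 193.65395049],
       [  0.        ,   0.        ,   1.        ]]), 'distortion': array([-0.07625631,  0.        ,  0.        ,  0.        ,  0.        ]), 'R': array([[-4.77442784e-01,  8.78662482e-01, -7.93560841e-04],
       [ 6.24877108e-01,  3.38907076e-01, -7.03328227e-01],
       [-6.17719182e-01, -3.36294865e-01, -7.10864808e-01]]), 't': array([ 0.33675795, -0.22613471,  1.37115671])}
top {'camera_matrix': array([[481.40586216,   0.        , 246.36893724],
       [  0.        , 481.40586216, 192.3806682 ],
       [  0.        ,   0.        ,   1.        ]]), 'distortion': array([-0.07772725,  0.        ,  0.        ,  0.        ,  0.        ]), 'R': array([[-0.01702835, -0.99984667,  0.0040836 ],
       [-0.98135888,  0.01593127, -0.19152272],
       [ 0.19142829, -0.00726879, -0.98147969]]), 't': array([-0.08722045,  0.59361678,  1.21430858])}
{'t': 0.1, 'q': array([ 1.12702674e+00,  5.33087144e-02,  1.61417617e+00,  7.63907735e-06,
        1.47599698e+00, -1.18960368e-01]), 'dq': array([ 0.00251338, -0.0011687 , -0.0018955 ,  0.0018075 , -0.00069946,
       -0.00069932]), 'effort': array([ 2.47258968e-04, -3.94899273e+01, -3.71363997e+01, -7.02999660e-05,
        3.84012747e-03,  2.59977605e-05]), 'tool_pos': array([0.19918226, 0.59180926, 0.23016324]), 'tool_rot': array([-5.07884193e-01, -3.09972714e+00,  2.84708708e-03]), 'contact_force': array([ 1.03162515, -0.41609813, -0.69769653]), 'wrist_torque': array([ 0.0244254 , -0.01035638,  0.02389218]), 'grip_force': 0.0, 'opening': 0.085204431212276}
```

View pics/scene0.png

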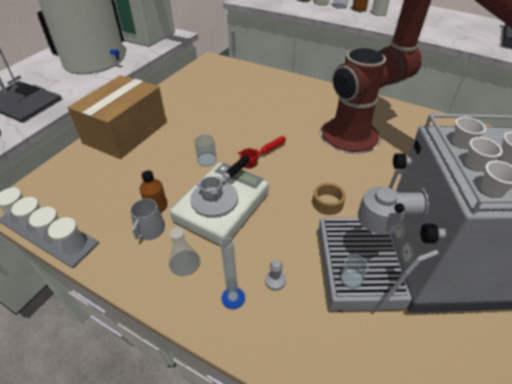

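View pics/top0.png

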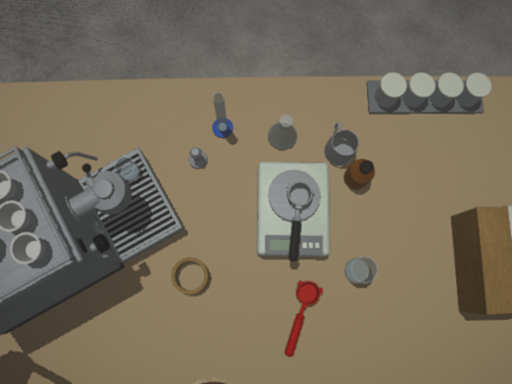

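The scene view shows the balance at (222,200) with the steel cup at (210,188) and its black handle at (240,163). The group bell is at (380,210). The top view shows the cup at (299,196), its handle running to (294,258), and the bell at (108,190).

Things that could be mistaken for the holder: the red look-alike at top (308,293), the tamper at (197,155) and the pitcher at (343,147). I choose the steel cup with the black handle on the balance.

```bash
cat > h.py <<'E'
import numpy as np,cv2
C={n:dict(np.load(f"{n}_c.npz")) for n in("scene","top")}
def ray(n,u,v):
    c=C[n]; p=cv2.undistortPoints(np.array([[[u,v]]],float),c["camera_matrix"],c["distortion"])[0,0]
    return -c["R"].T@c["t"], c["R"].T@np.array([p[0],p[1],1])
def atz(n,u,v,z):
    o,r=ray(n,u,v); return o+r*(z-o[2])/r[2]
def proj(n,X):
    c=C[n]; return cv2.projectPoints(np.array(X,float).reshape(-1,1,3),cv2.Rodrigues(c["R"])[0],c["t"],c["camera_matrix"],c["distortion"])[0][:,0]
def cloud(n,d):
    c=C[n]; v,u=np.mgrid[:384,:512]; p=cv2.undistortPoints(np.stack([u,v],-1).reshape(-1,1,2).astype(float),c["camera_matrix"],c["distortion"])[:,0]
    P=np.c_[p,np.ones(len(p))]*d.reshape(-1,1); return ((P-c["t"])@c["R"]).reshape(384,512,3)
E
python3 - <<'E'
from h import *
a=cv2.imread("pics/top0.png")
A=cv2.resize(a[165:275,250:340],None,fx=5,fy=5,interpolation=cv2.INTER_CUBIC)
cv2.imwrite("pics/cropH.png",A)
s=cv2.imread("pics/scene0.png")
B=np.hstack([cv2.resize(a[140:270,0:190][:, :],(570,390))[:, :400],cv2.resize(s[150:320,310:450],(400,486))[:390]]) if 0 else None
g1=cv2.resize(a[150:260,50:190],(392,308),interpolation=cv2.INTER_CUBIC); g2=cv2.resize(s[170:280,330:470],(392,308),interpolation=cv2.INTER_CUBIC)
cv2.imwrite("pics/cropG.png",np.hstack([g1,g2]))
T=cloud("top",np.load("top_d0.npy")); S=cloud("scene",np.load("scene_d0.npy"))
for u,v in[(297,230),(295,245),(294,255),(299,196),(299,188),(110,185),(108,195),(150,200),(30,220),(190,275)]: print("top",u,v,T[v,u].round(4))
for u,v in[(380,200),(380,215),(385,195),(405,200)]: print("scene",u,v,S[v,u].round(4))
# handle black pixels
m=(a.max(2)<60); m[:212]=0;m[265:]=0;m[:,:280]=0;m[:,310:]=0
vs,us=np.nonzero(m); P=T[vs,us]; k=(P[:,2]>.09)&(P[:,2]<.14); P=P[k]; print(len(P),np.median(P,0),P[:,2].max())
for h in(.114,):
    Q=np.array([atz("top",u,v,h)[:2] for u,v in zip(us[k],vs[k])]); mu=Q.mean(0);w,V=np.linalg.eigh(np.cov(Q.T)); print(mu,V[:,1],np.ptp((Q-mu)@V[:,1]),np.ptp((Q-mu)@V[:,0]))
E
```

```text
top 297 230 [ 0.4834 -0.2208  0.1166]
top 295 245 [ 0.4463 -0.2146  0.1153]
top 294 255 [ 0.4217 -0.2112  0.1166]
top 299 196 [ 0.5754 -0.2329  0.083 ]
top 299 188 [ 0.5963 -0.2336  0.0839]
top 110 185 [0.5687 0.2011 0.286 ]
top 108 195 [0.5464 0.2043 0.287 ]
top 150 200 [0.5732 0.1549 0.0716]
top 30 220 [0.4825 0.3371 0.3679]
top 190 275 [ 0.3801  0.0577 -0.0022]
scene 380 200 [0.5859 0.2121 0.2828]
scene 380 215 [0.6081 0.2227 0.2645]
scene 385 195 [0.5693 0.2176 0.2851]
scene 405 200 [0.5538 0.2582 0.2762]
334 [ 0.45613717 -0.21396971  0.11351892] 0.12022718112329607
[ 0.45594847 -0.21388052] [-0.99190672  0.12696872] 0.0977335650372369 0.023866334503764422
```

View pics/cropH.png

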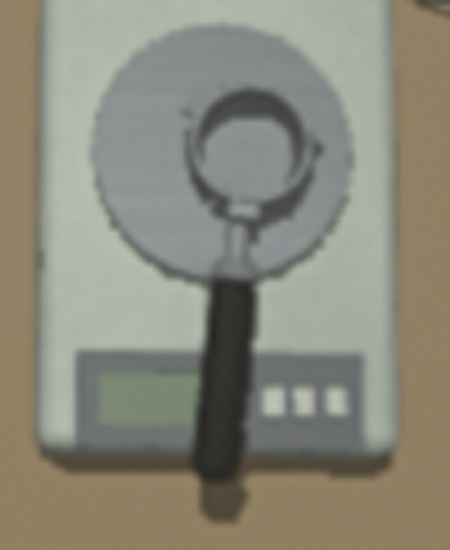

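View pics/cropG.png

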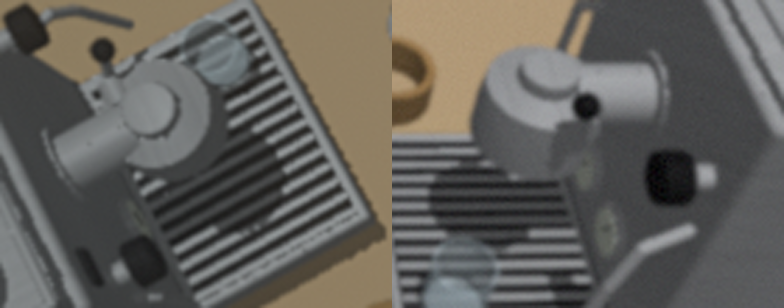

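The holder crop shows the cup rim centre at about top pixel (299.5,194.5), with the handle running from (297,222) to (293,259). Its lugs and black handle confirm the choice. The group crops show the bell cap centred near top (104,189) and the wide skirt near (108,191), with the tray edge to the right.

```bash
python3 - <<'E'
from h import *
from scipy.optimize import least_squares
T=cloud("top",np.load("top_d0.npy")); S=cloud("scene",np.load("scene_d0.npy"))
# tray
P=T.reshape(-1,3); k=(abs(P[:,2]-.075)<.004)&(P[:,0]>.38)&(P[:,1]>.0)&(P[:,1]<.4)&(P[:,0]<.8)
r=cv2.minAreaRect(P[k][:,:2].astype(np.float32)*1000); print("tray",k.sum(),r,cv2.boxPoints(r).round(0).tolist())
# front panel from scene & top
for n,Q in(("S",S),("T",T)):
    P=Q.reshape(-1,3); out=np.array([.55,-.835]); d=(P[:,:2]-[.57,.205])@out
    k=(P[:,2]>.1)&(P[:,2]<.37)&(abs(d+.085)<.03)&(np.linalg.norm(P[:,:2]-[.523,.276],axis=1)<.17)
    A=P[k][:,:2]
    for _ in range(6):
        mu=A.mean(0);w,V=np.linalg.eigh(np.cov(A.T)); nrm=V[:,0]; A=A[abs((A-mu)@nrm)<max(.003,1.5*w[0]**.5)]
    if nrm@out<0:nrm=-nrm
    print("panel",n,len(A),mu,np.degrees(np.arctan2(nrm[1],nrm[0])),w[0]**.5, "sidespan",np.ptp(A@V[:,1]))
# bell
for n,Q in(("S",S),("T",T)):
    P=Q.reshape(-1,3)
    for z0,z1 in((.205,.225),(.225,.24),(.24,.255),(.255,.27),(.27,.283),(.284,.30)):
        d=(P[:,:2]-[.57,.205]); k=(P[:,2]>z0)&(P[:,2]<z1)&(np.linalg.norm(d,axis=1)<.06)&(d@out>-.01)
        A=P[k][:,:2]
        if len(A)<15: continue
        f=least_squares(lambda p:np.hypot(*(A-p[:2]).T)-p[2],[.57,.205,.045],loss="soft_l1",f_scale=.001)
        print("bell",n,z0,len(A),f.x.round(4),A.mean(0).round(4),np.abs(f.fun).mean().round(5))
# rim of holder
P=T.reshape(-1,3)
for n,Q in(("S",S),("T",T)):
    P=Q.reshape(-1,3);k=(abs(P[:,2]-.122)<.004)&(np.linalg.norm(P[:,:2]-[.575,-.232],axis=1)<.042)
    A=P[k][:,:2]; f=least_squares(lambda p:np.hypot(*(A-p[:2]).T)-p[2],[.575,-.232,.03],loss="soft_l1",f_scale=.001); print("rim",n,len(A),f.x)
print(atz("top",299.3,194.4,.122))
# machine top extents
P=T.reshape(-1,3);k=P[:,2]>.33;print("top max",P[k].min(0),P[k].max(0))
P=S.reshape(-1,3);k=(P[:,2]>.36)&(P[:,2]<.5)&(P[:,1]>.15);r=cv2.minAreaRect(P[k][:,:2].astype(np.float32)*1000);print(r,cv2.boxPoints(r).tolist())
E
```

```text
tray 3373 ((582.0345458984375, 167.10604858398438), (260.75408935546875, 367.76849365234375), 27.900121688842773) [[381.0, 269.0], [553.0, -56.0], [783.0, 66.0], [611.0, 391.0]]
panel S 4886 [0.54878817 0.30818911] -61.12437448942692 0.000990843375682379 sidespan 0.2684725254603168
panel T 2494 [0.52075528 0.29212985] -61.238027286212386 0.000974689105339367 sidespan 0.26672851835745603
bell S 0.205 142 [0.5621 0.2206 0.0482] [0.6043 0.2095] 0.0007
bell S 0.225 146 [0.5625 0.2206 0.0481] [0.6043 0.2093] 0.00069
bell S 0.24 188 [0.5635 0.2197 0.046 ] [0.6026 0.2079] 0.00092
bell S 0.255 405 [0.565  0.2217 0.0398] [0.5876 0.2027] 0.00447
bell S 0.27 121 [0.5592 0.2207 0.0271] [0.5812 0.2097] 0.00219
bell S 0.284 73 [ 341.7624 -413.2028  536.024 ] [0.5721 0.2104] 0.00349
bell T 0.205 40 [0.5622 0.2218 0.0496] [0.5532 0.1769] 0.00043
bell T 0.225 45 [0.5624 0.2217 0.0497] [0.5529 0.177 ] 0.00055
bell T 0.24 78 [0.562  0.2261 0.053 ] [0.5572 0.1774] 0.00077
bell T 0.255 321 [0.5606 0.2185 0.0402] [0.572  0.1929] 0.00427
bell T 0.27 162 [0.5621 0.2208 0.0294] [0.5701 0.1991] 0.00441
bell T 0.284 92 [ 45.7603 -70.7845  84.1559] [0.5682 0.2073] 0.00361
rim S 121 [ 0.57864472 -0.22985901  0.02948761]
rim T 158 [ 0.57524181 -0.23094756  0.03002988]
[ 0.57220349 -0.22920183  0.122     ]
top max [ 0.30552867 -0.08783759  0.33001931] [0.63603129 0.41021173 1.30586648]
((472.9270935058594, 386.7294006347656), (271.85272216796875, 216.8011474609375), 27.8082275390625) [[302.12799072265625, 419.19970703125], [403.2686767578125, 227.43609619140625], [643.7261962890625, 354.25909423828125], [542.5855102539062, 546.022705078125]]
```

{"method": "jog_arm", "body": {
  "steps": [
    {"linear": [0,0,-0.046]},
    {"linear": [0,0,-0.046]},
    {"linear": [0,0,-0.046]},
    {"linear": [0,0,-0.046]},
    {"linear": [0,0,-0.046]},
    {"linear": [0,0,-0.046]},
    {"linear": [0,0,-0.046]},
    {"linear": [0,0,-0.046]}
  ]
}}

```text
validation failed for argument at $.st...
```

{"method": "jog_arm", "body": {
  "steps": [
    {"delta_rot": [0,0,0],"linear": [0,0,-0.046],"grip": 0.085},
    {"delta_rot": [0,0,0],"linear": [0,0,-0.046],"grip": 0.085},
    {"delta_rot": [0,0,0],"linear": [0,0,-0.046],"grip": 0.085},
    {"delta_rot": [0,0,0],"linear": [0,0,-0.046],"grip": 0.085},
    {"delta_rot": [0,0,0],"linear": [0,0,-0.046],"grip": 0.085},
    {"delta_rot": [0,0,0],"linear": [0,0,-0.046],"grip": 0.085},
    {"delta_rot": [0,0,0],"linear": [0,0,-0.046],"grip": 0.085},
    {"delta_rot": [0,0,0],"linear": [0,0,-0.046],"grip": 0.085}
  ]
}}

```text
t: 0.9
tool_pos: [0.1993, 0.592, 0.6006]
tool_rot: [-0.508, -3.1, 0.001]
contact_force: [0.4, -0.5, -0.4]
opening: 0.0847
grip_force: 0.0
```

{"method": "jog_arm", "body": {
  "steps": [
    {"delta_rot": [0,0,0],"linear": [-0.028,-0.038,0],"grip": 0.085},
    {"delta_rot": [0,0,0],"linear": [-0.028,-0.038,0],"grip": 0.085},
    {"delta_rot": [0,0,0],"linear": [-0.028,-0.038,0],"grip": 0.085},
    {"delta_rot": [0,0,0],"linear": [-0.028,-0.038,0],"grip": 0.085},
    {"delta_rot": [0,0,0],"linear": [-0.028,-0.038,0],"grip": 0.085},
    {"delta_rot": [0,0,0],"linear": [-0.028,-0.038,0],"grip": 0.085},
    {"delta_rot": [0,0,0],"linear": [-0.028,-0.038,0],"grip": 0.085},
    {"delta_rot": [0,0,0],"linear": [-0.028,-0.038,0],"grip": 0.085},
    {"delta_rot": [0,0,0],"linear": [-0.028,-0.038,0],"grip": 0.085}
  ]
}}

```text
t: 1.8
tool_pos: [0.329, 0.1861, 0.5989]
tool_rot: [0.507, 3.1, -0.0]
contact_force: [0.4, 0.5, -0.0]
opening: 0.0848
grip_force: 0.0
```

{"method": "jog_arm", "body": {
  "steps": [
    {"delta_rot": [0,0,0],"linear": [-0.028,-0.038,0],"grip": 0.085},
    {"delta_rot": [0,0,0],"linear": [-0.028,-0.038,0],"grip": 0.085},
    {"delta_rot": [0,0,0],"linear": [-0.028,-0.038,0],"grip": 0.085},
    {"delta_rot": [0,0,0],"linear": [-0.028,-0.038,0],"grip": 0.085},
    {"delta_rot": [0,0,0],"linear": [-0.028,-0.038,0],"grip": 0.085},
    {"delta_rot": [0,0,0],"linear": [-0.028,-0.038,0],"grip": 0.085},
    {"delta_rot": [0,0,0],"linear": [-0.028,-0.038,0],"grip": 0.085},
    {"delta_rot": [0,0,0],"linear": [-0.028,-0.038,0],"grip": 0.085},
    {"delta_rot": [0,0,0],"linear": [-0.028,-0.038,0],"grip": 0.085}
  ]
}}

```text
t: 2.7
tool_pos: [0.4589, -0.2189, 0.5988]
tool_rot: [-0.509, -3.1, -0.001]
contact_force: [0.9, 0.8, -0.0]
opening: 0.085
grip_force: 0.0
```

{"method": "jog_arm", "body": {
  "steps": [
    {"delta_rot": [0,0,8.5],"linear": [0,0,0.02],"grip": 0.085},
    {"delta_rot": [0,0,8.5],"linear": [0,0,0.02],"grip": 0.085},
    {"delta_rot": [0,0,8.5],"linear": [0,0,0.02],"grip": 0.085},
    {"delta_rot": [0,0,8.5],"linear": [0,0,0.02],"grip": 0.085},
    {"delta_rot": [0,0,8.5],"linear": [0,0,0.02],"grip": 0.085},
    {"delta_rot": [0,0,8.5],"linear": [0,0,0.02],"grip": 0.085},
    {"delta_rot": [0,0,8.5],"linear": [0,0,0.02],"grip": 0.085},
    {"delta_rot": [0,0,8.5],"linear": [0,0,0.02],"grip": 0.085},
    {"delta_rot": [0,0,8.5],"linear": [0,0,0.02],"grip": 0.085},
    {"delta_rot": [0,0,8.5],"linear": [0,0,0.02],"grip": 0.085}
  ]
}}

```text
t: 3.7
tool_pos: [0.4586, -0.2166, 0.3979]
tool_rot: [-2.474, -1.934, 0.0]
contact_force: [0.9, -0.1, 0.1]
opening: 0.085
grip_force: 0.0
```

{"method": "jog_arm", "body": {
  "steps": [
    {"delta_rot": [0,0,8.4],"linear": [0,0,0.015],"grip": 0.085},
    {"delta_rot": [0,0,8.4],"linear": [0,0,0.015],"grip": 0.085},
    {"delta_rot": [0,0,8.4],"linear": [0,0,0.015],"grip": 0.085},
    {"delta_rot": [0,0,8.4],"linear": [0,0,0.015],"grip": 0.085},
    {"delta_rot": [0,0,8.4],"linear": [0,0,0.015],"grip": 0.085},
    {"delta_rot": [0,0,8.4],"linear": [0,0,0.015],"grip": 0.085},
    {"delta_rot": [0,0,8.4],"linear": [0,0,0.015],"grip": 0.085},
    {"delta_rot": [0,0,8.4],"linear": [0,0,0.015],"grip": 0.085},
    {"delta_rot": [0,0,8.4],"linear": [0,0,0.015],"grip": 0.085},
    {"delta_rot": [0,0,8.1],"linear": [0,0,0.015],"grip": 0.085}
  ]
}}

```text
t: 4.7
tool_pos: [0.4585, -0.2166, 0.2481]
tool_rot: [-3.134, 0.209, 0.001]
contact_force: [-0.8, 0.3, 0.1]
opening: 0.0851
grip_force: 0.0
```

{"method": "jog_arm", "body": {
  "steps": [
    {"delta_rot": [0,0,0],"linear": [0.001,-0.002,0.035],"grip": 0.085},
    {"delta_rot": [0,0,0],"linear": [0,0,0.035],"grip": 0.085},
    {"delta_rot": [0,0,0],"linear": [0,0,0.035],"grip": 0.085},
    {"delta_rot": [0,0,0],"linear": [0,0,0.03],"grip": 0.085},
    {"delta_rot": [0,0,0],"linear": [0,0,0.02],"grip": 0.085},
    {"delta_rot": [0,0,0],"linear": [0,0,0.011],"grip": 0.085},
    {"delta_rot": [0,0,0],"linear": [0,0,0],"grip": 0.085}
  ]
}}

```text
t: 5.4
tool_pos: [0.4588, -0.2141, 0.0813]
tool_rot: [-3.133, 0.2, 0.006]
contact_force: [-0.0, 0.0, 0.1]
opening: 0.0851
grip_force: 0.0
```

```bash
python3 - <<'E'
from station import ctrl
import cv2
from h import *
im,d=ctrl.get_image("top");im2,d2=ctrl.get_image("scene")
a=cv2.resize(im[160:280,245:345],(500,600),interpolation=cv2.INTER_CUBIC)[:,:,::-1]; b=cv2.resize(im2[130:230,175:275],(300,300))[:,:,::-1]
o=np.zeros((600,800,3),np.uint8);o[:,:500]=a;o[:300,500:]=b
cv2.imwrite("pics/g1.png",o); s=ctrl.get_obs(); print(s["tool_pos"],s["contact_force"],s["q"])
E
```

```text
[ 0.46054713 -0.21523835  0.08414551] [-0.33202451 -0.13427715  0.79148284] [-5.83679104e-01 -8.79800645e-02  2.00891363e+00  1.06499956e-05
  1.21952881e+00  1.11472469e+00]
```

View pics/g1.png

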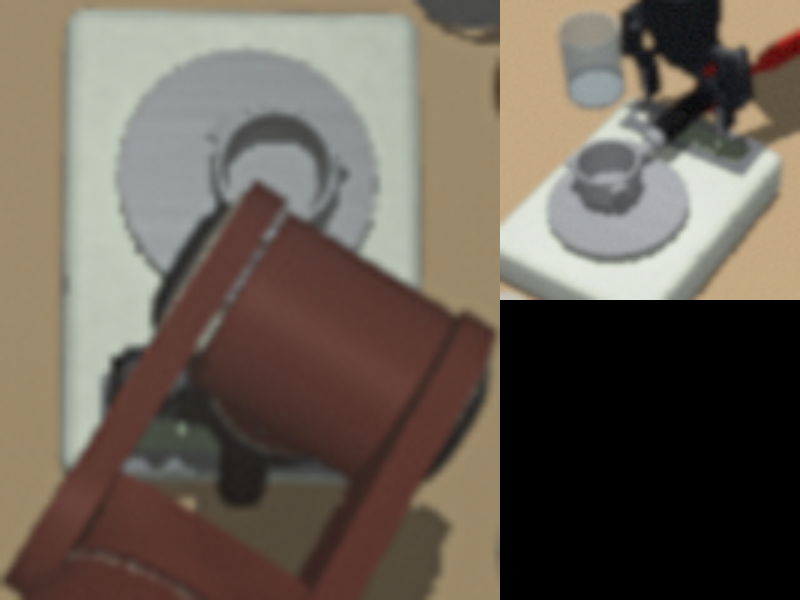

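The fingers straddle the black handle on the balance: the scene inset shows one finger on each side of it near (690,110) in the crop. Closing now.

{"method": "jog_arm", "body": {
  "steps": [
    {"delta_rot": [0,0,0],"linear": [0,0,0],"grip": 0.03},
    {"delta_rot": [0,0,0],"linear": [0,0,0],"grip": 0.03},
    {"delta_rot": [0,0,0],"linear": [0,0,0],"grip": 0.03},
    {"delta_rot": [0,0,0],"linear": [0,0,0],"grip": 0.03},
    {"delta_rot": [0,0,0],"linear": [0,0,0],"grip": 0.01},
    {"delta_rot": [0,0,0],"linear": [0,0,0],"grip": 0.01},
    {"delta_rot": [0,0,0],"linear": [0,0,0],"grip": 0.01},
    {"delta_rot": [0,0,0],"linear": [0,0,0],"grip": 0.01}
  ],
  "newtons": 40
}}

```text
t: 6.3
tool_pos: [0.4602, -0.2149, 0.0835]
tool_rot: [-3.135, 0.2, -0.0]
contact_force: [-0.8, 1.2, 3.0]
opening: 0.0239
grip_force: 42.9
```

{"method": "jog_arm", "body": {
  "steps": [
    {"delta_rot": [0,0,0],"linear": [0,0,0],"grip": 0.01},
    {"delta_rot": [0,0,0],"linear": [0,0,0],"grip": 0.01},
    {"delta_rot": [0,0,0],"linear": [0,0,0],"grip": 0.01},
    {"delta_rot": [0,0,0],"linear": [0,0,0],"grip": 0.01}
  ],
  "newtons": 110
}}

```text
t: 6.7
tool_pos: [0.4601, -0.2149, 0.0835]
tool_rot: [-3.135, 0.2, -0.0]
contact_force: [-3.0, 1.6, 5.4]
opening: 0.0221
grip_force: 107.6
```

{"method": "jog_arm", "body": {
  "steps": [
    {"delta_rot": [0,0,0],"linear": [0,0,-0.005],"grip": 0.01},
    {"delta_rot": [0,0,0],"linear": [0,0,-0.01],"grip": 0.01},
    {"delta_rot": [0,0,0],"linear": [0,0,-0.02],"grip": 0.01},
    {"delta_rot": [0,0,0],"linear": [0,0,-0.02],"grip": 0.01},
    {"delta_rot": [0,0,0],"linear": [0,0,-0.015],"grip": 0.01},
    {"delta_rot": [0,0,0],"linear": [0,0,-0.005],"grip": 0.01},
    {"delta_rot": [0,0,0],"linear": [0,0,0],"grip": 0.01}
  ]
}}

```text
t: 7.4
tool_pos: [0.4602, -0.2151, 0.1589]
tool_rot: [3.135, -0.2, 0.001]
contact_force: [0.9, 0.5, -3.6]
opening: 0.0224
grip_force: 107.8
```

{"method": "jog_arm", "body": {
  "steps": [
    {"delta_rot": [0,0,-4],"linear": [0,0,0],"grip": 0.01},
    {"delta_rot": [0,0,-7.5],"linear": [0,0,0],"grip": 0.01},
    {"delta_rot": [0,0,-8],"linear": [0,0,0],"grip": 0.01},
    {"delta_rot": [0,0,-8],"linear": [0,0,0],"grip": 0.01},
    {"delta_rot": [0,0,-8],"linear": [0,0,0],"grip": 0.01},
    {"delta_rot": [0,0,-8],"linear": [0,0,0],"grip": 0.01},
    {"delta_rot": [0,0,-8],"linear": [0,0,0],"grip": 0.01},
    {"delta_rot": [0,0,-8],"linear": [0,0,0],"grip": 0.01},
    {"delta_rot": [0,0,-7],"linear": [0,0,0],"grip": 0.01},
    {"delta_rot": [0,0,-4.7],"linear": [0,0,0],"grip": 0.01}
  ]
}}

```text
t: 8.4
tool_pos: [0.4594, -0.2147, 0.1566]
tool_rot: [-2.661, -1.667, 0.002]
contact_force: [0.5, 0.2, -3.3]
opening: 0.0225
grip_force: 107.9
```

{"method": "jog_arm", "body": {
  "steps": [
    {"delta_rot": [0,0,0],"linear": [0.015,-0.0076,0],"grip": 0.01},
    {"delta_rot": [0,0,0],"linear": [0.032,-0.0166,0],"grip": 0.01},
    {"delta_rot": [0,0,0],"linear": [0.032,-0.0166,0],"grip": 0.01},
    {"delta_rot": [0,0,0],"linear": [0.032,-0.0166,0],"grip": 0.01},
    {"delta_rot": [0,0,0],"linear": [0.032,-0.0166,0],"grip": 0.01},
    {"delta_rot": [0,0,0],"linear": [0.032,-0.0166,0],"grip": 0.01},
    {"delta_rot": [0,0,0],"linear": [0.016,-0.0084,0],"grip": 0.01},
    {"delta_rot": [0,0,0],"linear": [0,0,0],"grip": 0.01},
    {"delta_rot": [0,0,0],"linear": [0,0,0],"grip": 0.01}
  ]
}}

```text
t: 9.3
tool_pos: [0.4546, 0.0007, 0.1575]
tool_rot: [-2.665, -1.663, 0.002]
contact_force: [-0.8, -0.0, -4.1]
opening: 0.0224
grip_force: 108.1
```

```bash
cat > look.py <<'E'
from station import ctrl
from h import *
import sys
from scipy.optimize import least_squares
tag=sys.argv[1]; s=ctrl.get_obs(); q=np.array(s["tool_pos"]); print(s["t"],q.round(4),s["tool_rot"].round(4),s["contact_force"].round(2),s["wrist_torque"].round(3),s["q"].round(3))
im,d=ctrl.get_image("top");im2,d2=ctrl.get_image("scene")
np.savez(f"{tag}.npz",d=d,d2=d2,im=im,im2=im2)
cv2.imwrite(f"pics/{tag}.png",np.hstack([cv2.resize(im[140:300,80:240],(400,400),interpolation=cv2.INTER_CUBIC),cv2.resize(im2[130:290,270:430],(400,400),interpolation=cv2.INTER_CUBIC)])[:,:,::-1])
E
python3 look.py p1; python3 - <<'E'
from h import *
from scipy.optimize import least_squares
f=np.load("p1.npz"); g=np.array([.454+.115*.437,0+.115*.899]); 
for n,k in(("top","d"),("scene","d2")):
    P=cloud(n,f[k]).reshape(-1,3); m=(np.hypot(*(P[:,:2]-g).T)<.045)&(P[:,2]>.1)
    z=P[m][:,2]; print(n,m.sum(),np.percentile(z,[5,50,90,98]))
    A=P[m&(P[:,2]>.186)]; 
    if len(A)<20: continue
    r=least_squares(lambda p:np.hypot(*(A[:,:2]-p[:2]).T)-p[2],[*g,.03],loss="soft_l1",f_scale=.001); print(len(A),r.x,np.abs(r.fun).mean())
    B=np.c_[A[:,:2]-r.x[:2],np.ones(len(A))]; print("plane",np.linalg.lstsq(B,A[:,2],rcond=None)[0])
E
```

```text
9.3 [0.4546 0.0007 0.1575] [-2.665e+00 -1.663e+00  1.900e-03] [-0.85 -0.02 -4.07] [-0.338  0.189 -0.017] [-1.620e-01 -3.180e-01  2.073e+00 -1.000e-03  1.387e+00  2.930e-01]
top 295 [0.153832   0.17937265 0.19581524 0.1978779 ]
128 [0.5035054  0.10406989 0.03151051] 0.0023609224400201905
plane [-0.01518924 -0.02805455  0.19416951]
scene 657 [0.15486581 0.17922901 0.19452955 0.19607389]
241 [0.50789292 0.10706405 0.02980657] 0.0021297564994137803
plane [-0.03748282 -0.11485997  0.19316261]
```

View pics/p1.png

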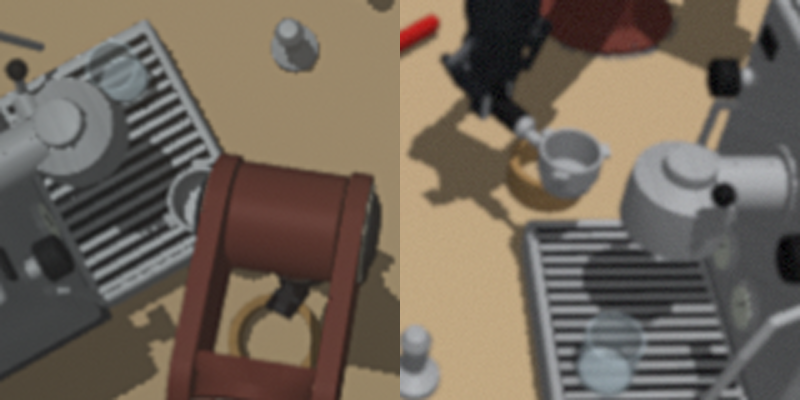

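The holder hangs level in the gripper. Its rim is centred near scene crop (571,150), which is full pixel (338,189.7), short of the bell. The tray and other items are undisturbed.

```bash
python3 - <<'E'
from h import *
print(atz("scene",338.1,189.7,.1945), proj("scene",[[.5045,.1045,.1945]]))
# bell skirt rim lower edge & cap ellipse check: predicted projected silhouettes
f=np.load("p1.npz"); im=f["im2"].copy(); im=cv2.resize(im[130:290,290:450],(600,600),interpolation=cv2.INTER_CUBIC)
def circ(c,z,r,col):
    t=np.linspace(0,2*np.pi,60); p=proj("scene",np.c_[c[0]+r*np.cos(t),c[1]+r*np.sin(t),0*t+z]); p=(p-[290,130]+.5)*3.75-.5
    cv2.polylines(im,[p.astype(np.int32).reshape(-1,1,2)],True,col,1)
circ((.5045,.1045),.1945,.031,(255,0,0)); circ((.5625,.220),.21,.047,(0,255,0)); circ((.5625,.220),.24,.047,(0,255,0))
cv2.imwrite("pics/ov.png",im[:,:,::-1])
E
```

```text
[0.50749689 0.106753   0.1945    ] [[337.65060946 188.63219074]]
```

View pics/ov.png

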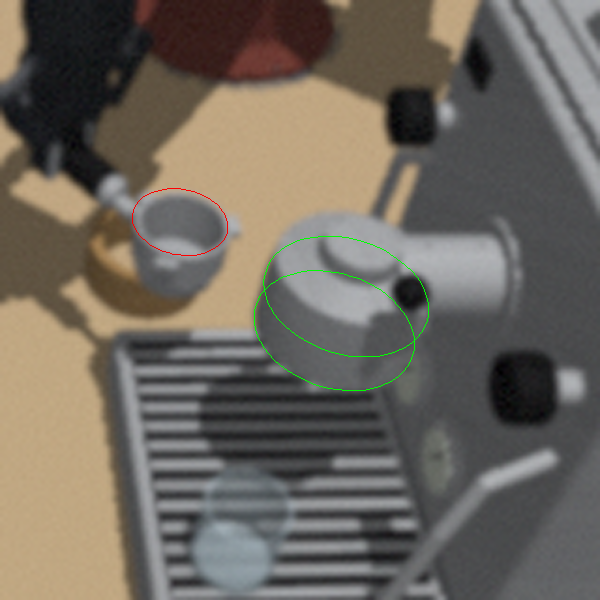

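The overlay shows the red rim prediction within about 1 px of the cup's rim, and the green collar circles match the bell. The relative move follows from the commanded pose. I check the wrist clearance over the bell first.

```bash
python3 - <<'E'
from h import *
P=cloud("top",np.load("p1.npz")["d"]); R=P.reshape(-1,3)
for u,v in[(171,210),(192,215),(192,224),(192,240),(222,222),(165,230)]: print(P[v,u].round(3))
m=(R[:,2]>.3)&(R[:,1]<.15)&(R[:,0]>.35); 
for z in np.arange(.3,.7,.05):
    k=m&(R[:,2]>z)&(R[:,2]<=z+.05); 
    if k.sum(): print(z.round(2),k.sum(),R[k].min(0).round(3),R[k].max(0).round(3))
E
```

```text
[0.481 0.038 0.475]
[0.472 0.002 0.472]
[0.456 0.001 0.478]
[0.429 0.002 0.467]
[ 0.458 -0.051  0.479]
[0.445 0.047 0.485]
0.3 29 [ 0.415 -0.013  0.3  ] [0.422 0.021 0.335]
0.35 14 [ 0.415 -0.005  0.351] [0.418 0.012 0.396]
0.4 298 [ 0.351 -0.067  0.401] [0.503 0.057 0.45 ]
0.45 4024 [ 0.35  -0.067  0.45 ] [0.5   0.073 0.5  ]
0.5 12 [0.35  0.008 0.5  ] [0.357 0.071 0.502]
```

{"method": "jog_arm", "body": {
  "steps": [
    {"delta_rot": [0,0,0],"linear": [0.014,0,0],"grip": 0.01},
    {"delta_rot": [0,0,0],"linear": [0.025,0,0],"grip": 0.01},
    {"delta_rot": [0,0,0],"linear": [0.025,0.001,0],"grip": 0.01},
    {"delta_rot": [0,0,0],"linear": [0.025,0,0],"grip": 0.01},
    {"delta_rot": [0,0,0],"linear": [0.025,0,0],"grip": 0.01},
    {"delta_rot": [0,0,0],"linear": [0.014,0,0],"grip": 0.01},
    {"delta_rot": [0,0,0],"linear": [0,0,0],"grip": 0.01},
    {"delta_rot": [0,0,0],"linear": [0,0,0],"grip": 0.01}
  ]
}}

```text
t: 10.2
tool_pos: [0.5122, 0.1143, 0.158]
tool_rot: [-2.666, -1.662, 0.002]
contact_force: [-0.3, -0.6, -3.1]
opening: 0.0224
grip_force: 108.2
```

{"method": "jog_arm", "body": {
  "steps": [
    {"delta_rot": [0,0,0],"linear": [0,0,-0.004],"grip": 0.01},
    {"delta_rot": [0,0,0],"linear": [0,0,-0.004],"grip": 0.01},
    {"delta_rot": [0,0,0],"linear": [0,0,-0.003],"grip": 0.01},
    {"delta_rot": [0,0,0],"linear": [0,0,-0.002],"grip": 0.01},
    {"delta_rot": [0,0,0],"linear": [0,0,0],"grip": 0.01}
  ]
}}

```text
t: 10.7
tool_pos: [0.5127, 0.1145, 0.172]
tool_rot: [2.666, 1.661, 0.002]
contact_force: [0.1, 0.1, -3.5]
opening: 0.0224
grip_force: 108.1
```

```bash
python3 look.py p2
```

```text
10.7 [0.5127 0.1145 0.172 ] [2.6656e+00 1.6615e+00 1.7000e-03] [ 0.12  0.14 -3.52] [-0.371  0.116  0.029] [ 0.078 -0.144  1.904 -0.     1.381  0.534]
```

View pics/p2.png

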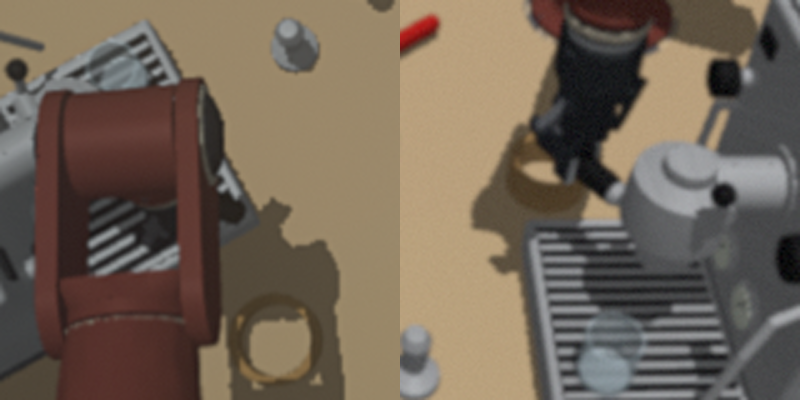

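{"method": "jog_arm", "body": {
  "steps": [
    {"delta_rot": [0,0,0],"linear": [0.001,0,-0.001],"grip": 0.01},
    {"delta_rot": [0,0,0],"linear": [0,0,-0.001],"grip": 0.01},
    {"delta_rot": [0,0,0],"linear": [0,0,-0.001],"grip": 0.01},
    {"delta_rot": [0,0,0],"linear": [0,0,-0.001],"grip": 0.01},
    {"delta_rot": [0,0,0],"linear": [0,0,0],"grip": 0.01}
  ]
}}

```text
t: 11.3
tool_pos: [0.5124, 0.1155, 0.1745]
tool_rot: [-2.666, -1.662, 0.002]
contact_force: [1.6, 0.9, -8.9]
opening: 0.0222
grip_force: 107.9
```

{"method": "jog_arm", "body": {
  "steps": [
    {"delta_rot": [0,0,0],"linear": [0,0,-0.001],"grip": 0.01},
    {"delta_rot": [0,0,0],"linear": [0,0,0],"grip": 0.01}
  ]
}}

```text
t: 11.5
tool_pos: [0.5123, 0.1153, 0.1754]
tool_rot: [-2.666, -1.662, 0.003]
contact_force: [1.3, 1.4, -10.4]
opening: 0.0223
grip_force: 108.0
```

```bash
python3 - <<'E'
from station import ctrl
import numpy as np
s=ctrl.get_obs(); F=s["contact_force"]-[0,0,-3.5]; M=s["wrist_torque"]-[-.34,.15,0]
print(s["contact_force"],s["wrist_torque"]); x=np.array([.437,.899]);y=np.array([.899,-.437])
# contact r: Mx=ry Fz, My=-rx Fz
r=np.array([-M[1],M[0]])/F[2]; print(F,M,"contact along x,y tool:",r@x,r@y)
E
```

```text
[  1.32042168   1.43284047 -10.36925045] [-1.04426083  0.26284133 -0.15168838]
[ 1.32042168  1.43284047 -6.86925045] [-0.70426083  0.11284133 -0.15168838] contact along x,y tool: 0.09934739701051401 -0.030034954663521143
```

{"method": "jog_arm", "body": {
  "steps": [
    {"delta_rot": [0,0,0],"linear": [0,0,0.001],"grip": 0.01},
    {"delta_rot": [0,0,0],"linear": [0.0012,0,0],"grip": 0.01},
    {"delta_rot": [0,0,0],"linear": [0,0,0],"grip": 0.01}
  ]
}}

```text
t: 11.8
tool_pos: [0.513, 0.1163, 0.1749]
tool_rot: [2.666, 1.662, -0.003]
contact_force: [-0.2, -1.1, -9.6]
opening: 0.0225
grip_force: 108.2
```

```bash
cat > f.py <<'E'
from station import ctrl
import numpy as np
s=ctrl.get_obs(); a=s["tool_rot"]; from scipy.spatial.transform import Rotation as R
M=R.from_rotvec(a).as_matrix(); F=s["contact_force"]; T=s["wrist_torque"]
th=np.degrees(np.arctan2(M[1,0],M[0,0]))
print("t",round(s["t"],2),"pos",s["tool_pos"].round(4),"xdir",th.round(2),"tilt",M[:2,2].round(4),"F tool",(F@M).round(2),"T tool",(T@M).round(3))
ax=np.array([.5625,.220]); p=s["tool_pos"][:2]; d=ax-p; print("axis in tool",(d@M[:2,0]).round(4),(d@M[:2,1]).round(4))
E
python3 f.py
```

```text
t 11.8 pos [0.513  0.1163 0.1749] xdir 63.9 tilt [-0.0015 -0.0011] F tool [-1.09  0.32  9.6 ] T tool [-0.118 -1.42  -0.007]
axis in tool 0.1149 -0.0012
```

{"method": "jog_arm", "body": {
  "steps": [
    {"delta_rot": [0,0,1],"linear": [0,-0.002,0],"grip": 0.01},
    {"delta_rot": [0,0,1],"linear": [0,-0.002,0],"grip": 0.01},
    {"delta_rot": [0,0,0],"linear": [0,0,0],"grip": 0.01}
  ]
}}

```text
t: 12.1
tool_pos: [0.5092, 0.1183, 0.1749]
tool_rot: [-2.695, -1.615, 0.002]
contact_force: [-1.7, -2.8, -9.4]
opening: 0.0224
grip_force: 108.1
```

```bash
python3 f.py
```

```text
t 12.1 pos [0.5092 0.1183 0.1749] xdir 61.88 tilt [-0.0013 -0.0007] F tool [-3.3  -0.16  9.38] T tool [-0.018 -1.647 -0.225]
axis in tool 0.1148 -0.0009
```

{"method": "jog_arm", "body": {
  "steps": [
    {"delta_rot": [0,0,-1],"linear": [0,0.002,0],"grip": 0.01},
    {"delta_rot": [0,0,-1],"linear": [0,0.002,0],"grip": 0.01},
    {"delta_rot": [0,0,-1],"linear": [0,0.002,0],"grip": 0.01},
    {"delta_rot": [0,0,-1],"linear": [0,0.002,0],"grip": 0.01},
    {"delta_rot": [0,0,0],"linear": [0,0,0],"grip": 0.01}
  ]
}}

```text
t: 12.6
tool_pos: [0.518, 0.1151, 0.1761]
tool_rot: [2.636, 1.708, 0.004]
contact_force: [1.6, 0.9, -7.2]
opening: 0.0226
grip_force: 108.3
```

```bash
python3 f.py
```

```text
t 12.6 pos [0.518  0.1151 0.1761] xdir 65.9 tilt [0.0022 0.0011] F tool [1.44 1.08 7.23] T tool [-0.164 -0.617  0.103]
axis in tool 0.1139 -0.0022
```

{"method": "jog_arm", "body": {
  "steps": [
    {"delta_rot": [0,0,-1],"linear": [0,0.002,0],"grip": 0.01},
    {"delta_rot": [0,0,-1],"linear": [0,0.002,0],"grip": 0.01},
    {"delta_rot": [0,0,0],"linear": [0,0,0],"grip": 0.01}
  ]
}}

```text
t: 12.9
tool_pos: [0.5212, 0.1133, 0.1758]
tool_rot: [2.606, 1.755, 0.002]
contact_force: [1.2, -0.6, -5.9]
opening: 0.0224
grip_force: 108.5
```

```bash
python3 f.py
```

```text
t 12.9 pos [0.5212 0.1133 0.1758] xdir 67.92 tilt [0.001  0.0005] F tool [-0.09  1.28  5.93] T tool [-0.135 -0.495  0.131]
axis in tool 0.1144 -0.0018
```

{"method": "jog_arm", "body": {
  "steps": [
    {"delta_rot": [0,0,0],"linear": [0,-0.0005,-0.001],"grip": 0.01},
    {"delta_rot": [0,0,0],"linear": [0,0,-0.001],"grip": 0.01},
    {"delta_rot": [0,0,0],"linear": [0,0,0],"grip": 0.01}
  ]
}}

```text
t: 13.2
tool_pos: [0.5201, 0.1133, 0.177]
tool_rot: [2.606, 1.754, -0.0]
contact_force: [3.1, 0.3, -7.6]
opening: 0.0226
grip_force: 108.2
```

```bash
python3 f.py
```

```text
t 13.2 pos [0.5201 0.1133 0.177 ] xdir 67.87 tilt [-0.0001 -0.0004] F tool [1.49 2.76 7.61] T tool [-0.372 -0.892  0.4  ]
axis in tool 0.1148 -0.0009
```

{"method": "jog_arm", "body": {
  "steps": [
    {"delta_rot": [0,0,0],"linear": [0,0.001,0],"grip": 0.01},
    {"delta_rot": [0,0,0],"linear": [0,0.001,0],"grip": 0.01},
    {"delta_rot": [0,0,0],"linear": [0,0,0],"grip": 0.01}
  ]
}}

```text
t: 13.5
tool_pos: [0.5214, 0.1128, 0.1768]
tool_rot: [-2.604, -1.755, 0.003]
contact_force: [-1.8, 0.5, -7.2]
opening: 0.0228
grip_force: 108.3
```

```bash
python3 f.py
```

```text
t 13.5 pos [0.5214 0.1128 0.1768] xdir 67.95 tilt [-0.0022  0.0001] F tool [-0.16 -1.83  7.23] T tool [ 0.25  -0.866 -0.255]
axis in tool 0.1148 -0.0021
```

{"method": "jog_arm", "body": {
  "steps": [
    {"delta_rot": [0,0,0],"linear": [0,-0.001,0.003],"grip": 0.01},
    {"delta_rot": [0,0,0],"linear": [0,0,0.01],"grip": 0.01},
    {"delta_rot": [0,0,0],"linear": [0,0,0.02],"grip": 0.01},
    {"delta_rot": [0,0,0],"linear": [0,0,0.02],"grip": 0.01},
    {"delta_rot": [0,0,0],"linear": [0,0,0],"grip": 0.01},
    {"delta_rot": [0,0,0],"linear": [0,0,0],"grip": 0.01}
  ]
}}

```text
t: 14.1
tool_pos: [0.5213, 0.1131, 0.1244]
tool_rot: [-2.606, -1.754, -0.0]
contact_force: [0.4, 0.4, -4.2]
opening: 0.0224
grip_force: 108.8
```

```bash
python3 look.py p3; python3 f.py; python3 - <<'E'
from h import *
f=np.load("p3.npz"); I=f["im2"]; im=cv2.resize(I[150:270,320:440],(600,600),interpolation=cv2.INTER_CUBIC)
th=np.radians(67.9); x=np.array([np.cos(th),np.sin(th)]); c=np.array([.5201,.1133])+.115*x; print(c)
def circ(c,z,r,col):
    t=np.linspace(0,2*np.pi,60); p=proj("scene",np.c_[c[0]+r*np.cos(t),c[1]+r*np.sin(t),0*t+z]); p=(p-[320,150]+.5)*5-.5
    cv2.polylines(im,[p.astype(np.int32).reshape(-1,1,2)],True,col,1)
circ(c,.125-.0055+.044,.031,(255,0,0)); circ(c,.125-.0055,.031,(255,0,0)); circ((.5625,.22),.21,.047,(0,255,0))
im3=np.zeros((600,800,3),np.uint8); im3[:,:600]=im; im3[:200,600:]=cv2.resize(I[150:230,300:380],(200,200))
cv2.imwrite("pics/p3o.png",im3[:,:,::-1])
E
```

```text
14.1 [0.5213 0.1131 0.1244] [-2.6063e+00 -1.7537e+00 -5.0000e-04] [ 0.39  0.38 -4.18] [-0.325  0.075  0.016] [ 0.074 -0.075  1.924  0.     1.293  0.46 ]
t 14.2 pos [0.5223 0.1132 0.1259] xdir 67.88 tilt [0.0029 0.0005] F tool [ 0.3  -1.07  3.53] T tool [ 0.009 -0.405  0.078]
axis in tool 0.1141 -0.003
[0.56336579 0.21985079]
```

View pics/p3o.png

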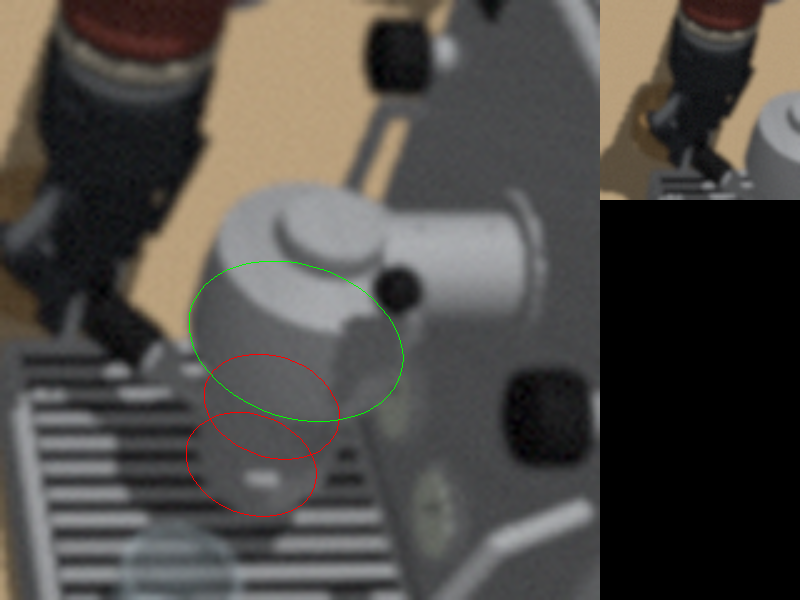

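The last crop shows the cup hanging below the collar, its bottom edge near (258,515), on the predicted circle and perhaps slightly to its right. I fit the cup and the bell walls from the same depth image to get the offset.

```bash
python3 - <<'E'
from h import *
from scipy.optimize import least_squares
f=np.load("p3.npz"); P=cloud("scene",f["d2"]).reshape(-1,3)
def fit(g,r,z0,z1,rad):
    m=(np.hypot(*(P[:,:2]-g).T)<rad)&(P[:,2]>z0)&(P[:,2]<z1); A=P[m]
    # keep only outward camera-facing
    q=least_squares(lambda p:np.hypot(A[:,0]-p[0],A[:,1]-p[1])-r,g,loss="soft_l1",f_scale=.0007)
    q3=least_squares(lambda p:np.hypot(A[:,0]-p[0],A[:,1]-p[1])-p[2],[*g,r],loss="soft_l1",f_scale=.0007)
    return len(A),q.x.round(4),np.abs(q.fun).mean().round(5),q3.x.round(4)
for z0,z1 in((.125,.135),(.135,.145),(.145,.153),(.125,.153)): print("cup",z0,fit([.563,.22],.031,z0,z1,.040))
for z0,z1 in((.21,.225),(.225,.24),(.21,.24)): print("bell",z0,fit([.563,.22],.047,z0,z1,.06))
# cylinder w/ tilt
m=(np.hypot(*(P[:,:2]-[.563,.22]).T)<.04)&(P[:,2]>.123)&(P[:,2]<.153);A=P[m]
q=least_squares(lambda p:np.hypot(A[:,0]-p[0]-p[2]*(A[:,2]-.14),A[:,1]-p[1]-p[3]*(A[:,2]-.14))-.031,[.563,.22,0,0],loss="soft_l1",f_scale=.0007);print("tilt",q.x)
# floor of cup outline: lowest z
print("zmin",np.percentile(A[:,2],[1,5]))
f=np.load("p1.npz");P=cloud("scene",f["d2"]).reshape(-1,3); g=[.505,.1045]
for z0,z1 in((.155,.165),(.165,.175),(.175,.184),(.155,.184)): print("p1cup",z0,fit(g,.031,z0,z1,.040))
E
```

```text
cup 0.125 (78, array([0.5708, 0.2213]), np.float64(0.00241), array([0.5688, 0.2229, 0.0283]))
cup 0.135 (119, array([0.5667, 0.222 ]), np.float64(0.00284), array([0.5685, 0.2226, 0.0291]))
cup 0.145 (53, array([0.566 , 0.2234]), np.float64(0.00132), array([0.5694, 0.2238, 0.0282]))
cup 0.125 (250, array([0.5671, 0.2222]), np.float64(0.00273), array([0.5689, 0.2231, 0.0286]))
bell 0.21 (193, array([0.5634, 0.2198]), np.float64(0.00063), array([0.5636, 0.2198, 0.0468]))
bell 0.225 (217, array([0.5632, 0.2199]), np.float64(0.00069), array([0.5635, 0.2199, 0.0467]))
bell 0.21 (410, array([0.5633, 0.2198]), np.float64(0.00066), array([0.5636, 0.2199, 0.0468]))
tilt [ 0.56747392  0.2218958  -0.20177986  0.14373634]
zmin [0.12336398 0.12425249]
p1cup 0.155 (99, array([0.5109, 0.1071]), np.float64(0.00399), array([0.5066, 0.1069, 0.0264]))
p1cup 0.165 (120, array([0.508 , 0.1059]), np.float64(0.00238), array([0.5083, 0.1067, 0.0289]))
p1cup 0.175 (121, array([0.5089, 0.1063]), np.float64(0.00226), array([0.5083, 0.1068, 0.029 ]))
p1cup 0.155 (340, array([0.5095, 0.106 ]), np.float64(0.00294), array([0.5083, 0.1068, 0.0286]))
```

```bash
cat > rim.py <<'E'
from h import *
from scipy.optimize import least_squares
def rim(n,d,g,tcp,xdir,z0):
    P=cloud(n,d).reshape(-1,3); g=np.array(g,float)
    x=np.array([np.cos(np.radians(xdir)),np.sin(np.radians(xdir))]); y=np.array([x[1],-x[0]])
    m=(np.hypot(*(P[:,:2]-g).T)<.045)&(P[:,2]>z0-.04)&(P[:,2]<z0+.012); P=P[m]
    for it in range(4):
        D=P[:,:2]-g; r=np.hypot(*D.T); a=np.arctan2(D[:,1],D[:,0]); K=[]
        for b in np.arange(-np.pi,np.pi,np.pi/12):
            k=np.nonzero((a>=b)&(a<b+np.pi/12)&(r>.024)&(r<.036))[0]
            if len(k)>2: j=k[np.argsort(-P[k,2])[:2]]; K+=list(j)
        A=P[K]; q=least_squares(lambda p:np.hypot(A[:,0]-p[0],A[:,1]-p[1])-p[2],[*g,.031],loss="soft_l1",f_scale=.001); g=q.x[:2]
    pl=np.linalg.lstsq(np.c_[(A[:,:2]-g)@x,(A[:,:2]-g)@y,np.ones(len(A))],A[:,2],rcond=None)[0]
    d=g-np.array(tcp)
    print(n,len(A),"c",q.x.round(4),"in tool",(d@x).round(4),(d@y).round(4),"slope x,y",pl.round(4))
for n in("scene","top"): rim(n,np.load(f"{n}_d0.npy"),[.576,-.230],[.460,-.215],-7.3,.122)
f=np.load("p1.npz")
rim("scene",f["d2"],[.507,.106],[.4546,.0005],64,.195); rim("top",f["d"],[.506,.106],[.4546,.0005],64,.195)
E
python3 rim.py
```

```text
scene 46 c [ 0.5784 -0.2301  0.0295] in tool 0.1194 -0.0 slope x,y [-0.0042 -0.007   0.1226]
top 48 c [ 0.5752 -0.2307  0.0289] in tool 0.1163 0.001 slope x,y [ 0.012  -0.0038  0.1247]
scene 48 c [0.507  0.107  0.0295] in tool 0.1187 0.0004 slope x,y [-0.0057  0.0063  0.1956]
top 24 c [0.5039 0.1054 0.0301] in tool 0.1158 -0.0017 slope x,y [ 0.0535 -0.0202  0.1958]
```

{"method": "jog_arm", "body": {
  "steps": [
    {"delta_rot": [0,0,0],"linear": [-0.0035,-0.0099,0],"grip": 0.01},
    {"delta_rot": [0,0,3.9],"linear": [0,0,0],"grip": 0.01},
    {"delta_rot": [0,0,0],"linear": [0,0,-0.015],"grip": 0.01},
    {"delta_rot": [0,0,0],"linear": [0,0,-0.015],"grip": 0.01},
    {"delta_rot": [0,0,0],"linear": [0,0,-0.01],"grip": 0.01},
    {"delta_rot": [0,0,0],"linear": [0,0,-0.005],"grip": 0.01},
    {"delta_rot": [0,0,0],"linear": [0,0,0],"grip": 0.01}
  ]
}}

```text
t: 14.9
tool_pos: [0.5116, 0.1136, 0.1712]
tool_rot: [2.663, 1.664, 0.004]
contact_force: [0.4, -0.6, -3.3]
opening: 0.0221
grip_force: 108.9
```

```bash
python3 f.py
```

```text
t 14.9 pos [0.5116 0.1136 0.1712] xdir 64.01 tilt [0.0031 0.0002] F tool [-0.41  0.61  3.34] T tool [-0.    -0.388 -0.001]
axis in tool 0.118 -0.0008
```

{"method": "jog_arm", "body": {
  "steps": [
    {"delta_rot": [0,0,0],"linear": [0,0,-0.001],"grip": 0.01},
    {"delta_rot": [0,0,0],"linear": [0,0,-0.001],"grip": 0.01},
    {"delta_rot": [0,0,0],"linear": [0,0,-0.001],"grip": 0.01},
    {"delta_rot": [0,0,0],"linear": [0,0,-0.001],"grip": 0.01},
    {"delta_rot": [0,0,0],"linear": [0,0,0],"grip": 0.01}
  ]
}}

```text
t: 15.4
tool_pos: [0.5106, 0.1136, 0.1732]
tool_rot: [-2.664, -1.665, 0.0]
contact_force: [-0.5, 0.3, -4.0]
opening: 0.0221
grip_force: 108.9
```

```bash
python3 f.py
```

```text
t 15.4 pos [0.5106 0.1136 0.1732] xdir 63.99 tilt [-0.0002  0.    ] F tool [ 0.   -0.59  4.01] T tool [-0.004 -0.331 -0.023]
axis in tool 0.1184 -0.0001
```

{"method": "jog_arm", "body": {
  "steps": [
    {"delta_rot": [0,0,0],"linear": [0,0,-0.001],"grip": 0.01},
    {"delta_rot": [0,0,0],"linear": [0,0,-0.001],"grip": 0.01},
    {"delta_rot": [0,0,0],"linear": [0,0,-0.001],"grip": 0.01},
    {"delta_rot": [0,0,0],"linear": [0,0,0],"grip": 0.01}
  ]
}}

```text
t: 15.8
tool_pos: [0.5108, 0.1135, 0.1766]
tool_rot: [2.664, 1.664, 0.001]
contact_force: [-0.7, 0.1, -4.1]
opening: 0.0225
grip_force: 108.9
```

```bash
python3 f.py
```

```text
t 15.8 pos [0.5108 0.1135 0.1766] xdir 63.99 tilt [ 0.0005 -0.0001] F tool [-0.23 -0.68  4.07] T tool [-0.039 -0.414 -0.006]
axis in tool 0.1184 -0.0002
```

It passes freely now. Continuing up.

{"method": "jog_arm", "body": {
  "steps": [
    {"delta_rot": [0,0,0],"linear": [0,0,-0.001],"grip": 0.01},
    {"delta_rot": [0,0,0],"linear": [0,0,-0.001],"grip": 0.01},
    {"delta_rot": [0,0,0],"linear": [0,0,-0.001],"grip": 0.01},
    {"delta_rot": [0,0,0],"linear": [0,0,0],"grip": 0.01}
  ]
}}

```text
t: 16.2
tool_pos: [0.5108, 0.1135, 0.1795]
tool_rot: [2.664, 1.664, 0.0]
contact_force: [0.4, -1.3, -4.5]
opening: 0.0226
grip_force: 108.8
```

{"method": "jog_arm", "body": {
  "steps": [
    {"delta_rot": [0,0,0],"linear": [0,0,-0.001],"grip": 0.01},
    {"delta_rot": [0,0,0],"linear": [0,0,-0.001],"grip": 0.01},
    {"delta_rot": [0,0,0],"linear": [0,0,-0.001],"grip": 0.01},
    {"delta_rot": [0,0,0],"linear": [0,0,0],"grip": 0.01}
  ]
}}

```text
t: 16.6
tool_pos: [0.5107, 0.1135, 0.1825]
tool_rot: [2.664, 1.665, 0.0]
contact_force: [0.4, -0.6, -3.1]
opening: 0.0225
grip_force: 108.8
```

```bash
python3 f.py
```

```text
t 16.6 pos [0.5107 0.1135 0.1825] xdir 63.99 tilt [ 0.0003 -0.    ] F tool [-0.34  0.58  3.11] T tool [-0.146 -0.4    0.093]
axis in tool 0.1184 -0.0002
```

{"method": "jog_arm", "body": {
  "steps": [
    {"delta_rot": [0,0,0],"linear": [0,0,-0.0005],"grip": 0.01},
    {"delta_rot": [0,0,0],"linear": [0,0,-0.0005],"grip": 0.01},
    {"delta_rot": [0,0,0],"linear": [0,0,-0.0005],"grip": 0.01},
    {"delta_rot": [0,0,0],"linear": [0,0,0],"grip": 0.01}
  ]
}}

```text
t: 17.0
tool_pos: [0.5107, 0.1135, 0.1839]
tool_rot: [2.664, 1.665, 0.0]
contact_force: [1.0, -1.6, -4.1]
opening: 0.0225
grip_force: 108.8
```

```bash
python3 f.py
```

```text
t 17.0 pos [0.5107 0.1135 0.1839] xdir 63.99 tilt [ 0.0001 -0.0001] F tool [-0.99  1.6   4.06] T tool [-0.128 -0.424  0.126]
axis in tool 0.1184 -0.0001
```

{"method": "jog_arm", "body": {
  "steps": [
    {"delta_rot": [0,0,-2],"linear": [7e-05,0.00412,0],"grip": 0.01},
    {"delta_rot": [0,0,-4],"linear": [0.00029,0.00823,0],"grip": 0.01},
    {"delta_rot": [0,0,-4],"linear": [0.00029,0.00823,0],"grip": 0.01},
    {"delta_rot": [0,0,-2],"linear": [7e-05,0.00412,0],"grip": 0.01},
    {"delta_rot": [0,0,0],"linear": [0,0,0],"grip": 0.01}
  ]
}}

```text
t: 17.5
tool_pos: [0.5352, 0.1054, 0.1853]
tool_rot: [2.476, 1.933, 0.006]
contact_force: [0.0, 0.1, 1.2]
opening: 0.0226
grip_force: 109.6
```

```bash
python3 f.py
```

```text
t 17.5 pos [0.5352 0.1054 0.1853] xdir 75.96 tilt [0.0031 0.0019] F tool [ 0.11 -0.01 -1.22] T tool [-0.165  0.229  0.123]
axis in tool 0.1178 -0.0013
```

{"method": "jog_arm", "body": {
  "steps": [
    {"delta_rot": [0,0,0],"linear": [0,0,-0.0005],"grip": 0.01},
    {"delta_rot": [0,0,-4],"linear": [0.00029,0.00823,-0.0005],"grip": 0.01},
    {"delta_rot": [0,0,-4],"linear": [0.00029,0.00823,0],"grip": 0.01},
    {"delta_rot": [0,0,-3],"linear": [0.00016,0.00618,0],"grip": 0.01},
    {"delta_rot": [0,0,0],"linear": [0,0,0],"grip": 0.01}
  ]
}}

```text
t: 18.0
tool_pos: [0.5573, 0.1019, 0.1862]
tool_rot: [2.279, 2.161, 0.004]
contact_force: [1.7, -0.9, 2.6]
opening: 0.0222
grip_force: 109.8
```

```bash
python3 f.py
```

```text
t 18.0 pos [0.5573 0.1019 0.1862] xdir 86.94 tilt [0.0025 0.0006] F tool [-0.82  1.73 -2.64] T tool [-0.333  0.235  0.238]
axis in tool 0.1182 -0.0011
```

```bash
cat >> f.py <<'E'
Ft=F@M; Tt=T@M; print("resist about axis",(Tt[2]-.118*Ft[1]).round(3),"from entry",(th-63.8).round(1))
E
```

{"method": "jog_arm", "body": {
  "steps": [
    {"delta_rot": [0,0,0],"linear": [0,-0.0005,-0.001],"grip": 0.01},
    {"delta_rot": [0,0,-3],"linear": [0.00016,0.00618,0],"grip": 0.01},
    {"delta_rot": [0,0,-3],"linear": [0.00016,0.00618,0],"grip": 0.01},
    {"delta_rot": [0,0,-2],"linear": [7e-05,0.00412,0],"grip": 0.01},
    {"delta_rot": [0,0,0],"linear": [0,0,0],"grip": 0.01}
  ]
}}

```text
t: 18.5
tool_pos: [0.5728, 0.102, 0.1869]
tool_rot: [2.123, 2.313, 0.002]
contact_force: [2.2, -2.1, 3.4]
opening: 0.0222
grip_force: 109.9
```

```bash
python3 f.py
```

```text
t 18.5 pos [0.5728 0.102  0.1869] xdir 94.91 tilt [0.0021 0.0001] F tool [-2.26  2.05 -3.41] T tool [-0.473  0.196  0.4  ]
axis in tool 0.1184 -0.0002
resist about axis 0.158 from entry 31.1
```

{"method": "jog_arm", "body": {
  "steps": [
    {"delta_rot": [0,0,0],"linear": [-0.0005,0.0005,-0.001],"grip": 0.01},
    {"delta_rot": [0,0,0],"linear": [0,0,-0.0005],"grip": 0.01},
    {"delta_rot": [0,0,0],"linear": [0,0,0],"grip": 0.01}
  ]
}}

```text
t: 18.8
tool_pos: [0.5726, 0.1019, 0.1873]
tool_rot: [-2.123, -2.315, -0.001]
contact_force: [3.4, -0.1, 3.3]
opening: 0.0226
grip_force: 109.7
```

```bash
python3 f.py
```

```text
t 18.8 pos [0.5726 0.1019 0.1873] xdir 94.96 tilt [0.0005 0.0005] F tool [-0.44  3.38 -3.31] T tool [-0.501  0.261  0.448]
axis in tool 0.1185 0.0001
resist about axis 0.049 from entry 31.2
```

{"method": "jog_arm", "body": {
  "steps": [
    {"delta_rot": [0,0,0],"linear": [0,0,0],"grip": 0.01},
    {"delta_rot": [0,0,0],"linear": [0,0,0],"grip": 0.01},
    {"delta_rot": [0,0,0],"linear": [0,0,0],"grip": 0.01}
  ]
}}

```text
t: 19.1
tool_pos: [0.5727, 0.1019, 0.1873]
tool_rot: [-2.122, -2.316, -0.001]
contact_force: [3.4, 1.1, 2.9]
opening: 0.0228
grip_force: 109.6
```

```bash
python3 f.py
```

```text
t 19.1 pos [0.5727 0.1019 0.1873] xdir 94.99 tilt [0.0001 0.0005] F tool [ 0.78  3.5  -2.94] T tool [-0.597  0.487  0.421]
axis in tool 0.1186 0.0001
resist about axis 0.007 from entry 31.2
```

{"method": "jog_arm", "body": {
  "steps": [
    {"delta_rot": [0,0,0],"linear": [0,0,0],"grip": 0.04},
    {"delta_rot": [0,0,0],"linear": [0,0,0],"grip": 0.04},
    {"delta_rot": [0,0,0],"linear": [0,0,0],"grip": 0.04},
    {"delta_rot": [0,0,0],"linear": [0,0,0],"grip": 0.04}
  ]
}}

```text
t: 19.5
tool_pos: [0.5721, 0.1015, 0.1867]
tool_rot: [-2.122, -2.316, 0.002]
contact_force: [0.7, 0.3, -0.1]
opening: 0.04
grip_force: 0.0
```

```bash
python3 f.py; python3 look.py p4; python3 - <<'E'
from h import *
# handle direction & height from scene depth: black pts near handle
f=np.load("p4.npz")
for n,k,i in(("scene","d2","im2"),("top","d","im")):
    P=cloud(n,f[k]).reshape(-1,3); c=f[i].reshape(-1,3).max(1)
    m=(np.hypot(*(P[:,:2]-[.563,.22]).T)<.185)&(np.hypot(*(P[:,:2]-[.563,.22]).T)>.066)&(P[:,2]>.17)&(P[:,2]<.23)&(c<70)&(P[:,1]<.16)
    A=P[m]; print(n,len(A)); 
    if len(A)>10: print(A.min(0),A.max(0),A.mean(0))
E
```

```text
t 19.5 pos [0.5721 0.1015 0.1867] xdir 95.01 tilt [-0.0017 -0.0004] F tool [0.22 0.7  0.07] T tool [ 0.01  -0.006  0.037]
axis in tool 0.1189 0.0008
resist about axis -0.046 from entry 31.2
19.5 [0.5721 0.1015 0.1867] [-2.1216e+00 -2.3157e+00  2.2000e-03] [ 0.68  0.28 -0.07] [-0.007  0.009 -0.037] [ 0.048 -0.019  1.761 -0.     1.401 -0.04 ]
scene 364
[0.54691203 0.05230709 0.19124361] [0.60785474 0.15219396 0.22558036] [0.5805852  0.10661636 0.20912139]
top 114
[0.55411541 0.0508135  0.20208935] [0.58249412 0.1523243  0.21926675] [0.56918317 0.07595439 0.21276109]
```

{"method": "jog_arm", "body": {
  "steps": [
    {"delta_rot": [0,0,0],"linear": [0,0,0.003],"grip": 0.04},
    {"delta_rot": [0,0,0],"linear": [0,0,0],"grip": 0.01},
    {"delta_rot": [0,0,0],"linear": [0,0,0],"grip": 0.01},
    {"delta_rot": [0,0,0],"linear": [0,0,0],"grip": 0.01},
    {"delta_rot": [0,0,0],"linear": [0,0,0],"grip": 0.01},
    {"delta_rot": [0,0,0],"linear": [0,0,0],"grip": 0.01}
  ],
  "newtons": 50
}}

```text
t: 20.2
tool_pos: [0.5725, 0.1015, 0.1841]
tool_rot: [-2.122, -2.316, 0.001]
contact_force: [0.3, 0.3, -1.7]
opening: 0.0238
grip_force: 50.8
```

```bash
python3 f.py
```

```text
t 20.2 pos [0.5725 0.1015 0.1841] xdir 94.99 tilt [-0.0005 -0.0002] F tool [0.31 0.29 1.7 ] T tool [-0.024 -0.105 -0.057]
axis in tool 0.1189 0.0003
resist about axis -0.091 from entry 31.2
```

{"method": "jog_arm", "body": {
  "steps": [
    {"delta_rot": [0,0,-1.5],"linear": [4e-05,0.0031,-0.00015],"grip": 0.01},
    {"delta_rot": [0,0,-1.5],"linear": [4e-05,0.0031,-0.00015],"grip": 0.01},
    {"delta_rot": [0,0,0],"linear": [0,0,0],"grip": 0.01}
  ]
}}

```text
t: 20.5
tool_pos: [0.5791, 0.1023, 0.1845]
tool_rot: [-2.06, -2.372, 0.001]
contact_force: [-0.1, -0.5, -1.4]
opening: 0.0234
grip_force: 50.7
```

```bash
python3 f.py
```

```text
t 20.5 pos [0.5791 0.1023 0.1845] xdir 98.05 tilt [-0.0003 -0.0001] F tool [-0.51 -0.15  1.37] T tool [ 0.014 -0.173  0.033]
axis in tool 0.1189 0.0
resist about axis 0.05 from entry 34.2
```

{"method": "jog_arm", "body": {
  "steps": [
    {"delta_rot": [0,0,-1.5],"linear": [4e-05,0.0031,-0.00015],"grip": 0.01},
    {"delta_rot": [0,0,-1.5],"linear": [4e-05,0.0031,-0.00015],"grip": 0.01},
    {"delta_rot": [0,0,0],"linear": [0,0,0],"grip": 0.01}
  ]
}}

```text
t: 20.8
tool_pos: [0.5852, 0.1034, 0.1848]
tool_rot: [-1.997, -2.425, 0.0]
contact_force: [0.3, 0.0, -1.1]
opening: 0.0232
grip_force: 50.7
```

```bash
python3 f.py
```

```text
t 20.8 pos [0.5852 0.1034 0.1848] xdir 101.05 tilt [-0.0003 -0.0001] F tool [-0.02  0.31  1.13] T tool [-0.017 -0.238 -0.051]
axis in tool 0.1188 0.0001
resist about axis -0.088 from entry 37.3
```

{"method": "jog_arm", "body": {
  "steps": [
    {"delta_rot": [0,0,-1.25],"linear": [3e-05,0.00259,-0.00012],"grip": 0.01},
    {"delta_rot": [0,0,-1.25],"linear": [3e-05,0.00259,-0.00012],"grip": 0.01},
    {"delta_rot": [0,0,0],"linear": [0,0,0],"grip": 0.01}
  ]
}}

```text
t: 21.1
tool_pos: [0.5902, 0.1045, 0.1851]
tool_rot: [-1.944, -2.468, 0.0]
contact_force: [0.2, -1.3, -1.3]
opening: 0.0233
grip_force: 50.7
```

```bash
python3 f.py
```

```text
t 21.1 pos [0.5902 0.1045 0.1851] xdir 103.54 tilt [-0.0002 -0.    ] F tool [-1.34 -0.09  1.35] T tool [-0.083 -0.314  0.064]
axis in tool 0.1188 0.0001
resist about axis 0.075 from entry 39.7
```

{"method": "jog_arm", "body": {
  "steps": [
    {"delta_rot": [0,0,-1.25],"linear": [3e-05,0.00259,-0.00012],"grip": 0.01},
    {"delta_rot": [0,0,-1.25],"linear": [3e-05,0.00259,-0.00012],"grip": 0.01},
    {"delta_rot": [0,0,0],"linear": [0,0,0],"grip": 0.01}
  ]
}}

```text
t: 21.4
tool_pos: [0.5952, 0.1058, 0.1853]
tool_rot: [-1.89, -2.51, 0.0]
contact_force: [0.1, -0.9, -2.2]
opening: 0.0234
grip_force: 50.7
```

```bash
python3 f.py
```

```text
t 21.4 pos [0.5952 0.1058 0.1853] xdir 106.04 tilt [-0.0002  0.    ] F tool [-0.93 -0.2   2.16] T tool [-0.064 -0.307  0.041]
axis in tool 0.1188 0.0001
resist about axis 0.065 from entry 42.2
```

{"method": "jog_arm", "body": {
  "steps": [
    {"delta_rot": [0,0,-1.25],"linear": [3e-05,0.00259,-0.00012],"grip": 0.01},
    {"delta_rot": [0,0,-1.25],"linear": [3e-05,0.00259,-0.00012],"grip": 0.01},
    {"delta_rot": [0,0,0],"linear": [0,0,0],"grip": 0.01}
  ]
}}

```text
t: 21.7
tool_pos: [0.6002, 0.1074, 0.1856]
tool_rot: [-1.834, -2.55, 0.0]
contact_force: [0.2, 1.4, -2.5]
opening: 0.0233
grip_force: 50.7
```

```bash
python3 f.py
```

```text
t 21.7 pos [0.6002 0.1074 0.1856] xdir 108.54 tilt [-0.0002  0.    ] F tool [1.22 0.65 2.51] T tool [-0.06  -0.26   0.045]
axis in tool 0.1188 0.0001
resist about axis -0.032 from entry 44.7
```

{"method": "jog_arm", "body": {
  "steps": [
    {"delta_rot": [0,0,-1.25],"linear": [3e-05,0.00259,-0.00012],"grip": 0.01},
    {"delta_rot": [0,0,-1.25],"linear": [3e-05,0.00259,-0.00012],"grip": 0.01},
    {"delta_rot": [0,0,0],"linear": [0,0,0],"grip": 0.01}
  ]
}}

```text
t: 22.0
tool_pos: [0.605, 0.1092, 0.1859]
tool_rot: [-1.778, -2.59, 0.0]
contact_force: [-0.1, -1.3, -1.9]
opening: 0.0237
grip_force: 50.7
```

```bash
python3 f.py
```

```text
t 22.0 pos [0.605  0.1092 0.1859] xdir 111.05 tilt [-0.0002  0.    ] F tool [-1.18 -0.55  1.92] T tool [-0.086 -0.287  0.072]
axis in tool 0.1187 0.0001
resist about axis 0.137 from entry 47.2
```

{"method": "jog_arm", "body": {
  "steps": [
    {"delta_rot": [0,0,-1.25],"linear": [3e-05,0.00259,-0.00012],"grip": 0.01},
    {"delta_rot": [0,0,-1.25],"linear": [3e-05,0.00259,-0.00012],"grip": 0.01},
    {"delta_rot": [0,0,0],"linear": [0,0,0],"grip": 0.01}
  ]
}}

```text
t: 22.3
tool_pos: [0.6099, 0.1111, 0.1861]
tool_rot: [-1.721, -2.628, 0.0]
contact_force: [1.1, -0.9, -2.0]
opening: 0.0232
grip_force: 50.7
```

```bash
python3 f.py
```

```text
t 22.3 pos [0.6099 0.1111 0.1861] xdir 113.55 tilt [-0.0001 -0.    ] F tool [-1.27  0.66  1.96] T tool [-0.085 -0.284  0.052]
axis in tool 0.1187 0.0001
resist about axis -0.026 from entry 49.7
```

No resistance yet, so I continue.

{"method": "jog_arm", "body": {
  "steps": [
    {"delta_rot": [0,0,-1.25],"linear": [3e-05,0.00259,-0.00012],"grip": 0.01},
    {"delta_rot": [0,0,-1.25],"linear": [3e-05,0.00259,-0.00012],"grip": 0.01},
    {"delta_rot": [0,0,0],"linear": [0,0,0],"grip": 0.01}
  ]
}}

```text
t: 22.6
tool_pos: [0.6149, 0.1129, 0.1866]
tool_rot: [1.664, 2.664, -0.0]
contact_force: [2.9, -2.4, -1.7]
opening: 0.0232
grip_force: 50.7
```

```bash
python3 f.py
```

```text
t 22.6 pos [0.6149 0.1129 0.1866] xdir 116.03 tilt [ 0.0009 -0.0006] F tool [-3.43  1.52  1.74] T tool [-0.132 -0.654  0.118]
axis in tool 0.1192 -0.0001
resist about axis -0.061 from entry 52.2
```

{"method": "jog_arm", "body": {
  "steps": [
    {"delta_rot": [0,0,-1.25],"linear": [3e-05,0.00259,-0.00012],"grip": 0.01},
    {"delta_rot": [0,0,-1.25],"linear": [3e-05,0.00259,-0.00012],"grip": 0.01},
    {"delta_rot": [0,0,0],"linear": [0,0,0],"grip": 0.01}
  ]
}}

```text
t: 22.9
tool_pos: [0.6195, 0.1151, 0.1868]
tool_rot: [1.605, 2.699, -0.001]
contact_force: [2.8, -3.8, -1.1]
opening: 0.0232
grip_force: 50.8
```

```bash
python3 f.py
```

```text
t 22.9 pos [0.6195 0.1151 0.1868] xdir 118.52 tilt [ 0.0009 -0.001 ] F tool [-4.65  0.69  1.09] T tool [ 0.019 -1.057  0.209]
axis in tool 0.1194 -0.0
resist about axis 0.127 from entry 54.7
```

{"method": "jog_arm", "body": {
  "steps": [
    {"delta_rot": [0,0,0],"linear": [0,0,0],"grip": 0.035},
    {"delta_rot": [0,0,0],"linear": [0,0,0],"grip": 0.035},
    {"delta_rot": [0,0,0],"linear": [0,0,0],"grip": 0.035},
    {"delta_rot": [0,0,0],"linear": [0,0,0],"grip": 0.01},
    {"delta_rot": [0,0,0],"linear": [0,0,0],"grip": 0.01},
    {"delta_rot": [0,0,0],"linear": [0,0,0],"grip": 0.01},
    {"delta_rot": [0,0,0],"linear": [0,0,0],"grip": 0.01}
  ],
  "newtons": 40
}}

```text
t: 23.6
tool_pos: [0.6188, 0.1161, 0.1868]
tool_rot: [-1.606, -2.699, -0.001]
contact_force: [-0.9, 1.7, 0.7]
opening: 0.0235
grip_force: 42.4
```

```bash
python3 f.py
```

```text
t 23.6 pos [0.6188 0.1161 0.1868] xdir 118.49 tilt [-0.0003  0.001 ] F tool [ 1.99 -0.   -0.72] T tool [0.013 0.415 0.179]
axis in tool 0.1182 0.0001
resist about axis 0.179 from entry 54.7
```

{"method": "jog_arm", "body": {
  "steps": [
    {"delta_rot": [0,0,-0.75],"linear": [0,0.00156,-7e-05],"grip": 0.01},
    {"delta_rot": [0,0,-0.75],"linear": [0,0.00156,-7e-05],"grip": 0.01},
    {"delta_rot": [0,0,0],"linear": [0,0,0],"grip": 0.01}
  ]
}}

```text
t: 23.9
tool_pos: [0.6217, 0.1171, 0.1869]
tool_rot: [-1.57, -2.721, 0.0]
contact_force: [-2.6, 0.5, 3.2]
opening: 0.0236
grip_force: 42.8
```

```bash
python3 f.py
```

```text
t 23.9 pos [0.6217 0.1171 0.1869] xdir 120.01 tilt [-0.0004 -0.    ] F tool [ 1.75 -1.97 -3.22] T tool [0.224 0.339 0.291]
axis in tool 0.1187 0.0002
resist about axis 0.524 from entry 56.2
```

{"method": "jog_arm", "body": {
  "steps": [
    {"delta_rot": [0,0,0],"linear": [0,0,0],"grip": 0.01}
  ]
}}

```text
t: 24.0
tool_pos: [0.6218, 0.1171, 0.187]
tool_rot: [-1.571, -2.721, -0.0]
contact_force: [-2.0, 1.4, 2.9]
opening: 0.0231
grip_force: 42.8
```

```bash
python3 f.py
```

```text
t 24.0 pos [0.6218 0.1171 0.187 ] xdir 120.0 tilt [0.     0.0001] F tool [ 2.23 -1.04 -2.93] T tool [0.227 0.382 0.229]
axis in tool 0.1188 0.0001
resist about axis 0.352 from entry 56.2
```

{"method": "jog_arm", "body": {
  "steps": [
    {"delta_rot": [0,0,0],"linear": [0,0,0],"grip": 0.01}
  ]
}}

```text
t: 24.1
tool_pos: [0.6218, 0.1171, 0.1869]
tool_rot: [1.571, 2.721, 0.0]
contact_force: [-2.5, 1.6, 3.7]
opening: 0.0236
grip_force: 42.8
```

```bash
python3 f.py
```

```text
t 24.1 pos [0.6218 0.1171 0.1869] xdir 119.99 tilt [0.0001 0.    ] F tool [ 2.69 -1.37 -3.71] T tool [0.275 0.393 0.252]
axis in tool 0.1188 0.0001
resist about axis 0.414 from entry 56.2
```

{"method": "jog_arm", "body": {
  "steps": [
    {"delta_rot": [0,0,0],"linear": [0,0,0],"grip": 0.01}
  ]
}}

```text
t: 24.2
tool_pos: [0.6217, 0.1171, 0.1869]
tool_rot: [1.571, 2.721, 0.0]
contact_force: [-2.0, 1.6, 3.1]
opening: 0.0238
grip_force: 42.8
```

```bash
python3 f.py
```

```text
t 24.2 pos [0.6217 0.1171 0.1869] xdir 119.99 tilt [0.0001 0.    ] F tool [ 2.38 -0.95 -3.13] T tool [0.228 0.433 0.333]
axis in tool 0.1188 0.0002
resist about axis 0.445 from entry 56.2
```

The resistance has settled at about 0.43 N m, which is firm. Releasing.

{"method": "jog_arm", "body": {
  "steps": [
    {"delta_rot": [0,0,0],"linear": [0,0,0],"grip": 0.035},
    {"delta_rot": [0,0,0],"linear": [0,0,0],"grip": 0.06},
    {"delta_rot": [0,0,0],"linear": [0,0,0],"grip": 0.06},
    {"delta_rot": [0,0,0],"linear": [0,0,0],"grip": 0.06},
    {"delta_rot": [0,0,0],"linear": [0,0,-0.01],"grip": 0.06},
    {"delta_rot": [0,0,0],"linear": [0,0,-0.025],"grip": 0.06},
    {"delta_rot": [0,0,0],"linear": [0,0,-0.03],"grip": 0.06},
    {"delta_rot": [0,0,0],"linear": [0,0,-0.03],"grip": 0.06},
    {"delta_rot": [0,0,0],"linear": [-0.02,0,-0.03],"grip": 0.06},
    {"delta_rot": [0,0,0],"linear": [-0.02,0,-0.02],"grip": 0.06}
  ]
}}

```text
t: 25.2
tool_pos: [0.6425, 0.0824, 0.336]
tool_rot: [1.567, 2.718, 0.004]
contact_force: [0.6, -0.1, 0.4]
opening: 0.0601
grip_force: 0.0
```

{"method": "jog_arm", "body": {
  "steps": [
    {"delta_rot": [0,0,0],"linear": [-0.03,0,0],"grip": 0.06},
    {"delta_rot": [0,0,0],"linear": [-0.03,0,0],"grip": 0.06},
    {"delta_rot": [0,0,0],"linear": [-0.03,0,0],"grip": 0.06},
    {"delta_rot": [0,0,0],"linear": [0,0,0],"grip": 0.06}
  ]
}}

```text
t: 25.6
tool_pos: [0.6878, 0.0012, 0.3319]
tool_rot: [1.576, 2.717, -0.001]
contact_force: [-1.5, 0.8, -0.4]
opening: 0.0597
grip_force: 0.0
```

```bash
python3 f.py; python3 look.py p5; python3 - <<'E'
from h import *
f=np.load("p5.npz")
for n,k,i in(("scene","d2","im2"),("top","d","im")):
    P=cloud(n,f[k]).reshape(-1,3); c=f[i].reshape(-1,3).max(1); r=np.hypot(*(P[:,:2]-[.563,.22]).T)
    m=(r<.18)&(r>.066)&(P[:,2]>.18)&(P[:,2]<.23)&(c<75)&(P[:,1]<.17)&(P[:,1]>.03)&(P[:,0]>.57)&(P[:,0]<.67)
    A=P[m]; print(n,len(A))
    if len(A)>10:
        d=A[:,:2]-[.563,.22]; rr=np.hypot(*d.T); print("dir",np.degrees(np.arctan2(*d.mean(0)[::-1])),"z vs r",np.polyfit(rr-.115,A[:,2],1),rr.min(),rr.max())
        # top surface
        t=[np.percentile(A[(rr>a)&(rr<a+.02)][:,2],90).round(4) for a in np.arange(.07,.17,.02) if ((rr>a)&(rr<a+.02)).sum()>5]; print(t)
E
```

```text
t 25.6 pos [0.6878 0.0012 0.3319] xdir 119.77 tilt [ 0.0005 -0.0012] F tool [ 1.39 -0.88  0.4 ] T tool [-0.013 -0.015 -0.012]
axis in tool 0.2521 -0.0001
resist about axis 0.093 from entry 56.0
25.6 [0.6878 0.0012 0.3319] [ 1.5757e+00  2.7167e+00 -1.3000e-03] [-1.46  0.77 -0.4 ] [-0.007 -0.018  0.012] [-1.060e-01  1.600e-01  1.332e+00 -1.000e-03  1.649e+00 -6.260e-01]
scene 505
dir -57.21295836383929 z vs r [0.0151753  0.21226189] 0.06762631106931515 0.16983470099941483
[np.float64(0.2178), np.float64(0.2182), np.float64(0.218), np.float64(0.218), np.float64(0.218)]
top 6
```

View pics/p5.png

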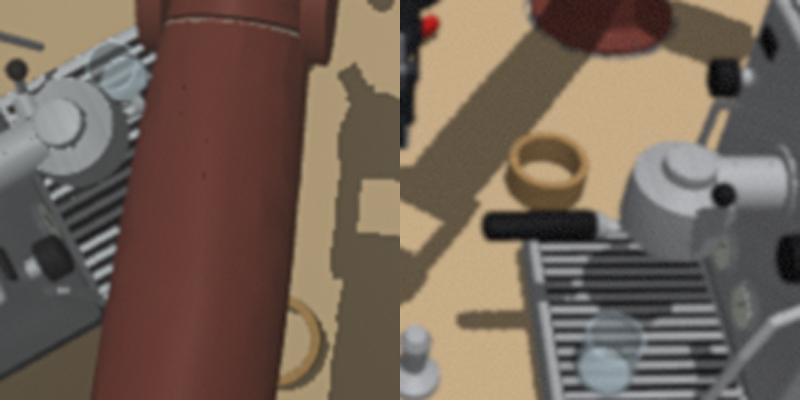

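The last picture shows the handle level, running from (485,225) to the collar in the right half, with the gripper clear and the tape, tamper and glass in place. The handle top reads a constant 0.218 m. Handing in.

```bash
python3 -c "
from station import ctrl
print(ctrl.finish_job())"
```

```text
the job is handed in; nothing more can be done
None
```

The filter holder is locked in the group, turned about 56° from entry to a felt tightness of about 0.43 N m. It hangs level with the gripper clear, and the job was handed in at about 26 s; no verdict came back.

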